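# Change over the lamp drivers on the burn-in stand

## Task

The lamp driver modules sitting in the burn-in stand have finished their test: free each one by swinging both of its ejector levers outward, and hang it by its eye on a peg of its own on the sloped cooling rack, slid fully down the peg so that it lies flat on the sheet with its fins outward. When the stand is empty, load the two new modules that lie on the bench, one into each socket, fins up, and swing all four levers fully in so that both are seated flat.

Things in the scene. Friction and masses are not known exactly. Their poses are not given: they have to be found in the camera images.
- module_a_mid (a point): Tested lamp driver module, 0.2 kg: aluminium plate 112 x 48 x 6 mm, on its middle a finned black housing 62 x 48 mm, sides flush, 28 mm thick in all (fins +1.6); 14 mm round hanging eye through the plate near one end. Grasp the housing across the 48 mm. At first, if present, in socket 1, eye at the far end. Point: middle of the module, 14 mm over its underside; x along the plate to the eye, y across, z out of the fins
- module_a_eye (a point): Centre of the eye of module_a, half-way through the plate: 44 mm along x from the module's middle and 11 mm below it; same axes, z is the eye's axis
- module_a: module_a again, at its underside's centre; same axes
- module_b_mid (a point): Tested lamp driver module, 0.2 kg: aluminium plate 112 x 48 x 6 mm, on its middle a finned black housing 62 x 48 mm, sides flush, 28 mm thick in all (fins +1.6); 14 mm round hanging eye through the plate near one end. Grasp the housing across the 48 mm. At first, if present, in socket 2, eye at the far end. Point: middle of the module, 14 mm over its underside; x along the plate to the eye, y across, z out of the fins
- module_b_eye (a point): Centre of the eye of module_b, half-way through the plate: 44 mm along x from the module's middle and 11 mm below it; same axes, z is the eye's axis
- module_b: module_b again, at its underside's centre; same axes
- module_c_mid (a point): New lamp driver module, 0.2 kg: aluminium plate 112 x 48 x 6 mm, on its middle a finned black housing 62 x 48 mm, sides flush, 28 mm thick in all (fins +1.6); 14 mm round hanging eye through the plate near one end. Grasp the housing across the 48 mm. At first flat on the bench, fins up. Point: middle of the module, 14 mm over its underside; x along the plate to the eye, y across, z out of the fins
- module_c: module_c again, at its underside's centre; same axes. It fits either socket, either way round
- module_d_mid (a point): New lamp driver module, 0.2 kg: aluminium plate 112 x 48 x 6 mm, on its middle a finned black housing 62 x 48 mm, sides flush, 28 mm thick in all (fins +1.6); 14 mm round hanging eye through the plate near one end. Grasp the housing across the 48 mm. At first flat on the bench, fins up. Point: middle of the module, 14 mm over its underside; x along the plate to the eye, y across, z out of the fins
- module_d: module_d again, at its underside's centre; same axes. It fits either socket, either way round
- stand: Burn-in stand: fixed grey base 158 x 240 mm, top 12 mm over the bench, with two sockets 110 mm apart along its y (left). Origin on the bench under its middle, x away from the robot. A socket has four locating pins (8 mm, at x +-44, y +-29.5 mm from its seat point) and one at each end (x +-61.5, y 0), 1.5 mm play to the plate all round, tops 2 mm above the seat point, upper 6 mm tapered
- seat_1 (a point): Socket 1 (left) of the stand: the point where the middle of a seated module lies, 36 mm over the bench; the module rests on a block 14 mm below it. x along the module towards the far lever, z up. With both levers out a module stands about 13 mm higher, on the levers' toes
- lever_1_near (a joint): Ejector lever at the near end of socket 1, rad: 0 = upright, in, hooks over the plate's end; grows as its top swings outward; 0.95 = stop. Going out, its toes lift that end 13 mm; hooks clear beyond 0.7. Coming in, it lets that end down. Stays where left; about 3 N at the bar moves it. Hinge along the socket's y at x = -63, z = -11 mm from the seat point
- lever_1_near_bar (a point): Middle of that lever's black cross bar (11 mm thick, 46 mm long, along the socket's y), 44 mm from the hinge; upright it is 69 mm over the bench, 19 mm above a seated module's top: a finger over the module can push it outward, one from outside can push it in
- lever_1_far (a joint): Ejector lever at the far end of socket 1, rad: 0 = upright, in, hooks over the plate's end; grows as its top swings outward; 0.95 = stop. Going out, its toes lift that end 13 mm; hooks clear beyond 0.7. Coming in, it lets that end down. Stays where left; about 3 N at the bar moves it. Hinge along the socket's y at x = +63, z = -11 mm from the seat point
- lever_1_far_bar (a point): Middle of that lever's black cross bar (11 mm thick, 46 mm long, along the socket's y), 44 mm from the hinge; upright it is 69 mm over the bench, 19 mm above a seated module's top: a finger over the module can push it outward, one from outside can push it in
- seat_2 (a point): Socket 2 (right) of the stand: the point where the middle of a seated module lies, 36 mm over the bench; the module rests on a block 14 mm below it. x along the module towards the far lever, z up. With both levers out a module stands about 13 mm higher, on the levers' toes
- lever_2_near (a joint): Ejector lever at the near end of socket 2, rad: 0 = upright, in, hooks over the plate's end; grows as its top swings outward; 0.95 = stop. Going out, its toes lift that end 13 mm; hooks clear beyond 0.7. Coming in, it lets that end down. Stays where left; about 3 N at the bar moves it. Hinge along the socket's y at x = -63, z = -11 mm from the seat point
- lever_2_near_bar (a point): Middle of that lever's black cross bar (11 mm thick, 46 mm long, along the socket's y), 44 mm from the hinge; upright it is 69 mm over the bench, 19 mm above a seated module's top: a finger over the module can push it outward, one from outside can push it in
- lever_2_far (a joint): Ejector lever at the far end of socket 2, rad: 0 = upright, in, hooks over the plate's end; grows as its top swings outward; 0.95 = stop. Going out, its toes lift that end 13 mm; hooks clear beyond 0.7. Coming in, it lets that end down. Stays where left; about 3 N at the bar moves it. Hinge along the socket's y at x = +63, z = -11 mm from the seat point
- lever_2_far_bar (a point): Middle of that lever's black cross bar (11 mm thick, 46 mm long, along the socket's y), 44 mm from the hinge; upright it is 69 mm over the bench, 19 mm above a seated module's top: a finger over the module can push it outward, one from outside can push it in
- peg_1_root (a point): Root of peg 1 (left) of the cooling rack, a sheet 296 x 130 mm sloping at 42 degrees, facing the robot: on the axis of the 6 mm round-tipped peg, 3 mm off the sheet, where a hung module's eye centre lies (within their play). z along the peg, outward and 48 degrees upward, square to the sheet; x up the slope. The peg ends at z = 34 mm. Pegs are 98 mm apart
- peg_2_root (a point): Root of peg 2 (middle) of the cooling rack, a sheet 296 x 130 mm sloping at 42 degrees, facing the robot: on the axis of the 6 mm round-tipped peg, 3 mm off the sheet, where a hung module's eye centre lies (within their play). z along the peg, outward and 48 degrees upward, square to the sheet; x up the slope. The peg ends at z = 34 mm. The rack is fixed; its front edge is 16 mm, its top 103 mm high
- peg_3_root (a point): Root of peg 3 (right) of the cooling rack, a sheet 296 x 130 mm sloping at 42 degrees, facing the robot: on the axis of the 6 mm round-tipped peg, 3 mm off the sheet, where a hung module's eye centre lies (within their play). z along the peg, outward and 48 degrees upward, square to the sheet; x up the slope. The peg ends at z = 34 mm. The sheet reaches 103 mm down and 27 mm up the slope from the pegs

How it is judged (in metres and radians):
On the way, in this order (a step that is already met when the one before it is completed fails the run):
1. every tested module hangs on a peg of the rack (((distance between module_a_eye and peg_1_root below 0.01 m and angle between the z axis of module_a_eye and the z axis of peg_1_root, either way round below 0.15 rad) or (distance between module_a_eye and peg_2_root below 0.01 m and angle between the z axis of module_a_eye and the z axis of peg_2_root, either way round below 0.15 rad) or (distance between module_a_eye and peg_3_root below 0.01 m and angle between the z axis of module_a_eye and the z axis of peg_3_root, either way round below 0.15 rad)) and ((distance between module_b_eye and peg_1_root below 0.01 m and angle between the z axis of module_b_eye and the z axis of peg_1_root, either way round below 0.15 rad) or (distance between module_b_eye and peg_2_root below 0.01 m and angle between the z axis of module_b_eye and the z axis of peg_2_root, either way round below 0.15 rad) or (distance between module_b_eye and peg_3_root below 0.01 m and angle between the z axis of module_b_eye and the z axis of peg_3_root, either way round below 0.15 rad))), for 0.2 s.
2. both new modules are seated, one in each socket, with all four levers in ((((horizontal distance between module_c_mid and seat_1 below 0.006 m and z of module_c_mid in the frame of seat_1 below 0.004 m and angle between the z axis of module_c_mid and the z axis of seat_1, either way round below 0.06 rad and angle between the x axis of module_c_mid and the x axis of seat_1, either way round below 0.12 rad and value of joint each of lever_1_near, lever_1_far below 0.12 rad) and (horizontal distance between module_d_mid and seat_2 below 0.006 m and z of module_d_mid in the frame of seat_2 below 0.004 m and angle between the z axis of module_d_mid and the z axis of seat_2, either way round below 0.06 rad and angle between the x axis of module_d_mid and the x axis of seat_2, either way round below 0.12 rad and value of joint each of lever_2_near, lever_2_far below 0.12 rad)) or ((horizontal distance between module_c_mid and seat_2 below 0.006 m and z of module_c_mid in the frame of seat_2 below 0.004 m and angle between the z axis of module_c_mid and the z axis of seat_2, either way round below 0.06 rad and angle between the x axis of module_c_mid and the x axis of seat_2, either way round below 0.12 rad and value of joint each of lever_2_near, lever_2_far below 0.12 rad) and (horizontal distance between module_d_mid and seat_1 below 0.006 m and z of module_d_mid in the frame of seat_1 below 0.004 m and angle between the z axis of module_d_mid and the z axis of seat_1, either way round below 0.06 rad and angle between the x axis of module_d_mid and the x axis of seat_1, either way round below 0.12 rad and value of joint each of lever_1_near, lever_1_far below 0.12 rad)))), for 0.2 s.
At the end, for the whole second after the job is handed in: Each tested module present hangs on a peg: eye within 10 mm of the root point, flat on the sheet within 0.15 rad. New modules one in each socket: within 6 mm sideways, under 4 mm above its seat, level within 0.06 rad, in line within 0.12 rad, all levers within 0.12 rad of fully in. All at rest (all of step 1 and linear speed of each of module_a, module_b, module_c, module_d below 0.02 m/s and (((horizontal distance between module_c_mid and seat_1 below 0.006 m and z of module_c_mid in the frame of seat_1 below 0.004 m and angle between the z axis of module_c_mid and the z axis of seat_1, either way round below 0.06 rad and angle between the x axis of module_c_mid and the x axis of seat_1, either way round below 0.12 rad and value of joint each of lever_1_near, lever_1_far below 0.12 rad) and (horizontal distance between module_d_mid and seat_2 below 0.006 m and z of module_d_mid in the frame of seat_2 below 0.004 m and angle between the z axis of module_d_mid and the z axis of seat_2, either way round below 0.06 rad and angle between the x axis of module_d_mid and the x axis of seat_2, either way round below 0.12 rad and value of joint each of lever_2_near, lever_2_far below 0.12 rad)) or ((horizontal distance between module_c_mid and seat_2 below 0.006 m and z of module_c_mid in the frame of seat_2 below 0.004 m and angle between the z axis of module_c_mid and the z axis of seat_2, either way round below 0.06 rad and angle between the x axis of module_c_mid and the x axis of seat_2, either way round below 0.12 rad and value of joint each of lever_2_near, lever_2_far below 0.12 rad) and (horizontal distance between module_d_mid and seat_1 below 0.006 m and z of module_d_mid in the frame of seat_1 below 0.004 m and angle between the z axis of module_d_mid and the z axis of seat_1, either way round below 0.06 rad and angle between the x axis of module_d_mid and the x axis of seat_1, either way round below 0.12 rad and value of joint each of lever_1_near, lever_1_far below 0.12 rad)))); the robot touches nothing.
It fails at once if module_a is forced up out of its socket while one of its ejector levers is still in (horizontal distance between module_a_mid and seat_1 below 0.015 m and z of module_a_mid in the frame of seat_1 between 0.018 and 0.035 m and (x of lever_1_far_bar in the frame of module_a_mid below 0.083 m or x of lever_1_near_bar in the frame of module_a_mid above -0.083 m)).
It fails at once if module_b is forced up out of its socket while one of its ejector levers is still in (horizontal distance between module_b_mid and seat_2 below 0.015 m and z of module_b_mid in the frame of seat_2 between 0.018 and 0.035 m and (x of lever_2_far_bar in the frame of module_b_mid below 0.083 m or x of lever_2_near_bar in the frame of module_b_mid above -0.083 m)).
Of module_a, module_b only 1 to 2 are there at a start; the rules pass over those that are not, and their reading is None.
At some moment in a run one of module_c, module_d may be knocked a few centimetres aside while the robot is not near it.
Once in a run the grip may slacken for a moment while it holds something.
It also fails if it takes over 210 s, if anything falls off the work surface, if the arm or the gripper's body presses on something with over 40 N, if the wrist force passes 120 N, or if a joint passes its speed limit or range.

## Robot

A 6-joint arm with a two-finger parallel gripper is mounted at the origin on a cart in front of the work surface, level with it; the furniture and walls round the work are solid. World frame = base frame: x ahead of the robot, y to its left, z up, the work surface at z = 0. Lengths are in mm, angles in rad, forces in N, time in s.
With the tool pointing down it reaches from about 350 to 775 mm from the base axis. Payload 7.3 kg.
Tool frame: the origin (TCP) lies between the finger pads; the fingertips stand bot.tip_extent ahead of it and the grasp point (between the pads) lies 6 mm ahead of it (bot.tip_extent is the distance from the TCP to the fingertips, in mm); x points along the fingers, y is the direction in which the jaws open and shut, and the axes are right-handed (so a half turn about x gives the same grasp; the last joint's range is limited). The gripper opens to 92 mm and grips with 3 to 60 N. Pads are 19 mm wide; open, the fingers measure 130 mm over their backs; the gripper's body (75 mm by 190 mm) begins 47 mm behind the grasp point.
Start: joints at [-1.344, 0.342, 1.524, -0, 1.275, -0.146], TCP at [191.241, -488.947, 251.741] pointing down, gripper open.
Joint ranges: [-2.53, 2.53], [-0.77, 2.02], [0.04, 2.7], [-1, 4.14], [0.28, 2.66], [-3.11, 3.11]. Speed limits (rad/s): [2.57, 2.57, 3.14, 3.14, 3.14, 3.14].

## Interface

Orientations are given as [roll, pitch, yaw] about the fixed x, y, z axes, in that order (R = Rz(yaw) Ry(pitch) Rx(roll)).
In Python, from plant import bot, capture, workorder gives the robot as it stands. The module is installed in compiled form; this text tells all that it offers.
- The arm moves only by the shell command python3 -m crank 'ROWS'. ROWS is JSON, a list of rows, each an object with "linear": the shift along the tool's x, y, z in cm, a list of three; "delta_rot": the turn, a rotation vector about the tool's x, y, z in degrees, a list of three; "fingers": the opening, from 0 (shut) to 1 (fully open). In form: [{"linear": [x, y, z], "delta_rot": [wx, wy, wz], "fingers": fingers}, ...]. A call has exactly 5 rows; each row shifts and turns the commanded pose from where the row before left it, along the tool's axes as they then stand; what a row does not reach is not made up. A row lasts 1/10 s, in which the tool goes at most 50 mm and 8.59 degrees, less where a joint would pass 70% of its speed; a pose out of reach is approached as far as the arm can. A call with a gripper value outside its range is refused whole. The fingers move at their own pace and stop on an object; the grip force is fixed at half the most. Time passes only in rows, so rows that do not move let the fingers close, or fill a call up. It gives the time, the measured TCP pose, the force and the opening at its end, in the units of the state.
- bot.get_obs(): the state, without advancing time (a new reading comes with each control period).
- capture(name): name is "scene" or "top"; returns a dict with "image" (400x640x3 uint8, blue, green, red), "mtx" (3x3 intrinsics, pixels), "pose" (4x4, takes a point from camera to world coordinates). Camera axes: x right, y down, z forward; pixel columns grow to the right and rows downward; lengths in mm; the calibration is good to about 2 mm. A picture is of the moment at which its call begins. There is no depth.
- workorder.close_job(): hands the job in, once; it reports no verdict.
The state is a dict: "time": time; "joint_positions": joint angles; "dq": joint speeds; "tau": joint torques, N m; "tool_pos": TCP position; "tcp_rot": TCP orientation; "contact_force": force on the tool from outside, world axes, zero at the start; "moment": the same for the moment, N m; "grip_width": finger opening in mm.
Only numpy, scipy, OpenCV 4.12 (cv2) and the standard library are available. Lean on these libraries where they do the work, as an engineer would, in place of code of your own. Each camera call takes 0.05 s, during which the arm holds its last target. There are 200 camera calls.

## Working session

There is one attempt and no reset: what is moved stays moved. The work goes in short steps, Python scripts to look and compute and a shell command to move; the robot and the scene stay as the last step left them, time stands still between calls to the robot, and variables do not carry over. Pictures are saved under pics/ and viewed, on a budget of 14 in all, crops included, one or two more only if the job needs it, and the job is handed in when it is done.

```bash
mkdir -p pics; cat > h.py <<'E'
import numpy as np, cv2
from scipy.spatial.transform import Rotation as R
from plant import bot, capture, workorder
def proj(c,P):
    T=np.linalg.inv(c['pose']); P=np.atleast_2d(P).astype(float)
    q=P@T[:3,:3].T+T[:3,3]; u=q@np.array(c['mtx']).T
    return u[:,:2]/u[:,2:]
def ray(c,uv,z):
    K=np.array(c['mtx']);T=np.array(c['pose'])
    d=T[:3,:3]@np.linalg.solve(K,np.array([uv[0],uv[1],1.])); o=T[:3,3]
    return o+d*(z-o[2])/d[2]
def st():
    s=bot.get_obs(); print('t',round(s['time'],2),'p',np.round(s['tool_pos'],1),'rpy',np.round(s['tcp_rot'],3),'F',np.round(s['contact_force'],1),'w',round(s['grip_width'],1)); return s
E
python3 - <<'E'
from h import *
s=st(); print(s['tcp_rot'],bot.tip_extent)
print(R.from_euler('xyz',s['tcp_rot']).as_matrix().round(3))
for n in ['scene','top']:
    c=capture(n); cv2.imwrite(f'pics/{n}0.png',c['image']); print(n,np.round(c['mtx'],1).tolist(),np.round(c['pose'],3).tolist())
E
```

```text
t 0.0 p [ 191.2 -488.6  251.1] rpy [-1.716  1.569  1.799] F [ 0.4 -0.2  0.1] w 91.9
[-1.71569013  1.5692856   1.79869063] 25.0
[[-0.     0.364 -0.931]
 [ 0.001 -0.931 -0.364]
 [-1.    -0.001 -0.   ]]
scene [[427.7, 0.0, 320.8], [0.0, 427.7, 203.2], [0.0, 0.0, 1.0]] [[-0.681, -0.52, 0.516, -54.494], [-0.732, 0.487, -0.476, 488.193], [-0.004, -0.702, -0.712, 869.435], [0.0, 0.0, 0.0, 1.0]]
top [[434.4, 0.0, 323.3], [0.0, 434.4, 204.9], [0.0, 0.0, 1.0]] [[-0.022, -0.999, 0.047, 469.325], [-1.0, 0.021, -0.012, -19.06], [0.011, -0.048, -0.999, 1119.983], [0.0, 0.0, 0.0, 1.0]]
```

View pics/top0.png

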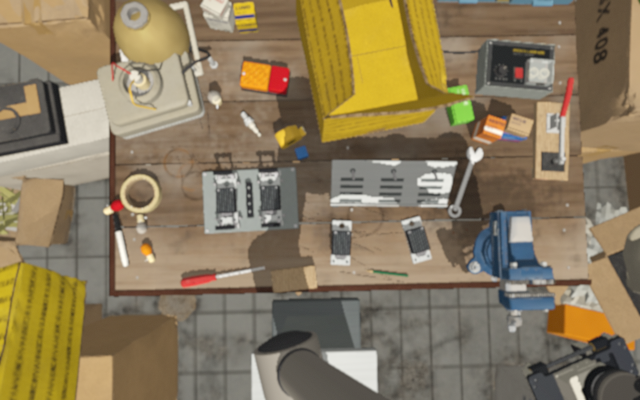

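View pics/scene0.png

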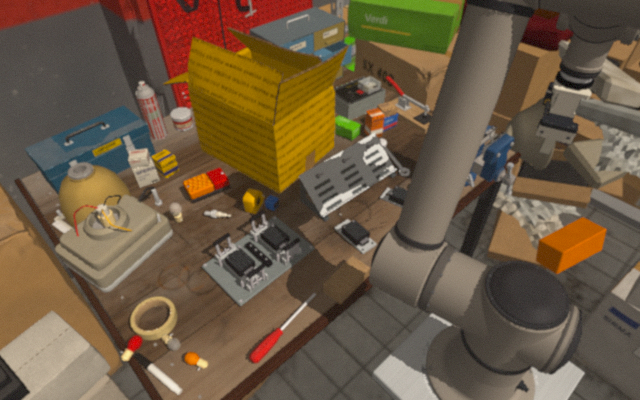

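Both sockets are loaded: stand around (250,200), rack around (393,183), new modules at (341,241) and (416,239) in the top view. Next, an enlarged crop.

```bash
python3 - <<'E'
from h import *
a=cv2.imread('pics/top0.png')[150:270,195:465]; a=cv2.resize(a,(0,0),fx=2.9,fy=2.9,interpolation=cv2.INTER_CUBIC)
b=cv2.imread('pics/scene0.png')[130:310,195:465]; 
b=cv2.resize(b,(0,0),fx=1.35,fy=1.35)
cv2.imwrite('pics/c1.png',a)
E
```

```text
(no output)
```

View pics/c1.png

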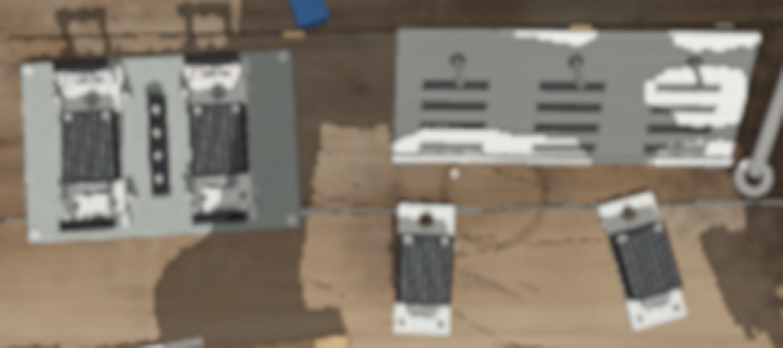

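```bash
cat > m0.py <<'E'
from h import *
c=capture('top'); 
def g(pts,z):
    pts=np.array(pts,float); zs=np.broadcast_to(z,len(pts))
    return np.array([ray(c,(p[0]/2.9+195-.33,p[1]/2.9+150-.33),zz) for p,zz in zip(pts,zs)])
def rep(n,q):
    print(n,'c',q.mean(0).round(1),'edges',[round(float(np.linalg.norm(q[i]-q[(i+1)%4])),1) for i in range(4)])
    e=(q[0]-q[3]+q[1]-q[2]); f=q[0]-q[1]+q[3]-q[2]; print('  yaw(x)',round(np.degrees(np.arctan2(e[1],e[0])),2),'yaw(y)-90',round(np.degrees(np.arctan2(f[1],f[0]))-90,2))
rep('stand',g([(22,64),(291,51),(299,226),(28,242)],12))
rep('rack',g([(398,28),(762,34),(737,165),(392,162)],[103,103,16,16]))
rep('C',g([(398,204),(456,204),(451,333),(394,330)],6))
rep('D',g([(597,209),(653,192),(687,314),(634,329)],6))
print('pegtips',g([(458,60),(576,62),(695,65)],110).round(1))
E
python3 m0.py
```

```text
stand c [538.6 154.5  12. ] edges [237.1, 154.6, 237.4, 156.7]
  yaw(x) 1.46 yaw(y)-90 1.86
rack c [ 566.9 -201.5   59.5] edges [296.7, 134.9, 303.7, 136.4]
  yaw(x) -0.82 yaw(y)-90 -1.92
C c [426.1 -76.    6. ] edges [51.3, 113.6, 50.3, 110.9]
  yaw(x) -3.4 yaw(y)-90 -2.77
D c [ 427.7 -268.9    6. ] edges [52.1, 111.5, 48.8, 110.4]
  yaw(x) 14.63 yaw(y)-90 14.96
pegtips [[ 596.4 -101.5  110. ]
 [ 592.8 -196.7  110. ]
 [ 588.4 -293.   110. ]]
```

```bash
python3 - <<'E'
from h import *
b=cv2.imread('pics/scene0.png')[130:305,195:415]; 
cv2.imwrite('pics/c2.png',cv2.resize(b,(0,0),fx=3.4,fy=3.4,interpolation=cv2.INTER_CUBIC))
E
```

```text
(no output)
```

View pics/c2.png

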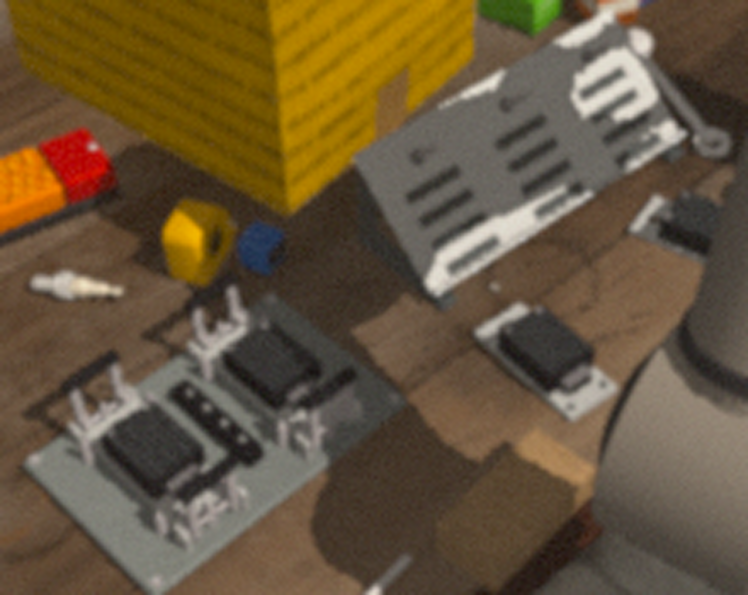

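The scene crop shows stand corners at (25,464), (270,296), (400,399), (155,592), rack corners at (357,160), (608,12), (687,133), (431,293), and module C at (475,336)…(570,416). Now cross-check against the top view.

```bash
cat >> m0.py <<'E'
print('--scene')
c=capture('scene')
def g(pts,z):
    pts=np.array(pts,float); zs=np.broadcast_to(z,len(pts))
    return np.array([ray(c,(p[0]/3.4+195-.35,p[1]/3.4+130-.35),zz) for p,zz in zip(pts,zs)])
rep('stand',g([(25,464),(270,296),(400,399),(155,592)],12))
rep('rack',g([(357,160),(608,12),(687,133),(431,293)],[103,103,16,16]))
rep('C',g([(475,336),(522,306),(617,392),(570,416)],6))
print('pegroots',g([(414,158),(506,105)],86).round(1),'tips',g([(431,151),(520,97)],112).round(1))
c=capture('top')
def g(pts,z):
    return np.array([ray(c,(p[0]/2.9+195-.33,p[1]/2.9+150-.33),z) for p in pts])
print('top pegroots',g([(458,60),(576,62),(695,65)],86).round(1),'tips',g([(460,85),(578,87)],112).round(1))
E
python3 m0.py
```

```text
stand c [538.6 154.5  12. ] edges [237.1, 154.6, 237.4, 156.7]
  yaw(x) 1.46 yaw(y)-90 1.86
rack c [ 566.9 -201.5   59.5] edges [296.7, 134.9, 303.7, 136.4]
  yaw(x) -0.82 yaw(y)-90 -1.92
C c [426.1 -76.    6. ] edges [51.3, 113.6, 50.3, 110.9]
  yaw(x) -3.4 yaw(y)-90 -2.77
D c [ 427.7 -268.9    6. ] edges [52.1, 111.5, 48.8, 110.4]
  yaw(x) 14.63 yaw(y)-90 14.96
pegtips [[ 596.4 -101.5  110. ]
 [ 592.8 -196.7  110. ]
 [ 588.4 -293.   110. ]]
--scene
stand c [536.5 157.4  12. ] edges [233.2, 149.7, 231.6, 151.4]
  yaw(x) 2.4 yaw(y)-90 2.31
rack c [ 565.4 -197.3   59.5] edges [289.2, 129.2, 300.3, 121.8]
  yaw(x) 3.37 yaw(y)-90 -1.73
C c [420.9 -71.5   6. ] edges [49.9, 111.8, 43.7, 105.7]
  yaw(x) -3.67 yaw(y)-90 -7.07
pegroots [[ 597.6  -97.1   86. ]
 [ 593.8 -198.3   86. ]] tips [[ 572.9  -92.9  112. ]
 [ 571.7 -191.   112. ]]
top pegroots [[ 599.4 -103.5   86. ]
 [ 595.7 -201.    86. ]
 [ 591.2 -299.5   86. ]] tips [[ 575.9 -102.4  112. ]
 [ 572.3 -197.4  112. ]]
```

```bash
cat >> h.py <<'E'
STAND=np.array([538,155.5]); SY=np.radians(1.9)
def seat(k): # 1 left, 2 right
    return STAND+(55 if k==1 else -55)*np.array([-np.sin(SY),np.cos(SY)])
def O(psi,a=0.): # tool orientation, psi/a in deg
    a=np.radians(a); M=np.array([[np.sin(a),0,-np.cos(a)],[0,-1,0],[-np.cos(a),0,-np.sin(a)]])
    return R.from_euler('z',psi,degrees=True)*R.from_matrix(M)
def plan(target,psi,a=0.):
    "rotation (deg, tool) to do first, then shift (cm, tool axes AFTER rotation)"
    s=st(); R0=R.from_euler('xyz',s['tcp_rot']); R1=O(psi,a)
    rv=np.degrees((R0.inv()*R1).as_rotvec()); d=np.array(target)-s['tool_pos']
    print('rot',rv.round(2),'shift_cm',(R1.inv().apply(d)/10).round(2),'len',round(float(np.linalg.norm(d)),1))
E
python3 -m crank '[{"linear":[0,0,0],"delta_rot":[6.5,0,0],"fingers":0},{"linear":[0,0,0],"delta_rot":[6.5,0,0],"fingers":0},{"linear":[0,0,0],"delta_rot":[6.5,0,0],"fingers":0},{"linear":[0,-3.4,-2.16],"delta_rot":[0,0,0],"fingers":0},{"linear":[0,-3.4,-2.16],"delta_rot":[0,0,0],"fingers":0}]'
python3 -c "
from h import *
plan([*seat(2),200],1.9)"
```

```text
time: 0.8
tool_pos: [232.2, -419.1, 251.3]
tcp_rot: [-1.49, 1.57, 1.682]
contact_force: [0.9, 0.4, -0.6]
grip_width: 56.2
t 0.8 p [ 232.2 -419.1  251.3] rpy [-1.49   1.57   1.682] F [ 0.9  0.4 -0.6] w 56.2
rot [-0.17  0.    0.03] shift_cm [  5.13 -50.91 -32.47] len 606.0
```

```bash
for i in 1 2 3; do python3 -m crank '[{"linear":[0.2,-3.4,-2.16],"delta_rot":[0,0,0],"fingers":0},{"linear":[0.2,-3.4,-2.16],"delta_rot":[0,0,0],"fingers":0},{"linear":[0.2,-3.4,-2.16],"delta_rot":[0,0,0],"fingers":0},{"linear":[0.2,-3.4,-2.16],"delta_rot":[0,0,0],"fingers":0},{"linear":[0.2,-3.4,-2.16],"delta_rot":[0,0,0],"fingers":0}]' >/dev/null; done
python3 -c "
from h import *
s=plan([*seat(2),125],1.9); print(bot.get_obs()['joint_positions'])
a=capture('top');cv2.imwrite('pics/t1.png',a['image']); b=capture('scene');cv2.imwrite('pics/s1.png',b['image'])
cv2.imwrite('pics/c3.png',np.hstack([cv2.resize(a['image'][130:250,180:310],(0,0),fx=3,fy=3,interpolation=2),cv2.resize(b['image'][150:300,190:340],(0,0),fx=2.4,fy=2.4,interpolation=2)]))
p=bot.get_obs()['tool_pos']; print(proj(a,[*p[:2],p[2]-25]),proj(b,[*p[:2],p[2]-25]))"
```

```text
t 2.3 p [540.1 102.3 221.6] rpy [ 1.694  1.571 -1.415] F [ 0.8 -0.9 -0.6] w 0.4
rot [-0.03 -0.   -0.01] shift_cm [9.66 0.18 0.03] len 96.6
[ 4.78815010e-02  4.12236710e-01  1.50331681e+00 -2.25101349e-04
  1.22601627e+00  1.58605898e+00]
[[259.81805675 193.15037035]] [[267.22065828 192.6982309 ]]
```

View pics/c3.png

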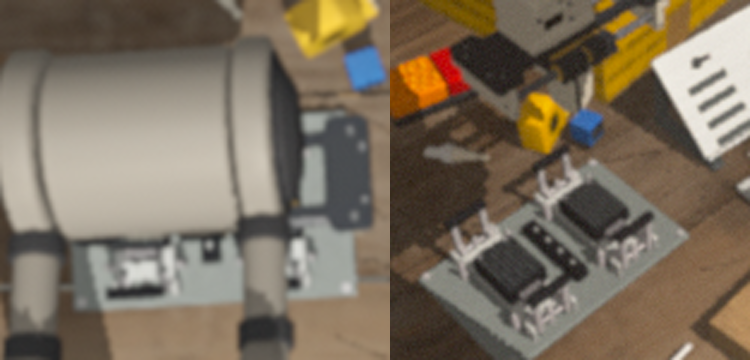

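```bash
python3 -m crank '[{"linear":[3.5,0.1,-0.5],"delta_rot":[0,0,0],"fingers":0},{"linear":[3.5,0.1,-0.5],"delta_rot":[0,0,0],"fingers":0},{"linear":[3.5,0,-0.5],"delta_rot":[0,0,0],"fingers":0},{"linear":[2.9,0,-0.5],"delta_rot":[0,0,0],"fingers":0},{"linear":[0,0,-1.0],"delta_rot":[0,0,0],"fingers":0}]'
python3 -m crank '[{"linear":[0,0,-0.8],"delta_rot":[0,0,0],"fingers":0},{"linear":[0.1,0,-0.7],"delta_rot":[0,0,0],"fingers":0},{"linear":[0.1,0,-0.5],"delta_rot":[0,0,0],"fingers":0},{"linear":[0.1,0,-0.5],"delta_rot":[0,0,0],"fingers":0},{"linear":[0.1,0,-0.3],"delta_rot":[0,0,0],"fingers":0}]'
python3 -c "
from h import *
s=plan([*seat(2),85],1.9)"
```

```text
time: 2.9
tool_pos: [566.6, 98.9, 83.9]
tcp_rot: [0.039, 1.562, -3.071]
contact_force: [0.0, 0.1, 0.9]
grip_width: 0.4
time: 3.4
tool_pos: [597.7, 100.6, 84.3]
tcp_rot: [1.903, 1.571, -1.206]
contact_force: [-3.2, 0.5, 2.3]
grip_width: 0.3
t 3.4 p [597.7 100.6  84.3] rpy [ 1.903  1.571 -1.206] F [-3.2  0.5  2.3] w 0.3
rot [-0.03 -0.   -0.01] shift_cm [-0.07 -0.19  5.78] len 57.9
```

```bash
python3 -m crank '[{"linear":[0.2,0,-0.5],"delta_rot":[0,0,0],"fingers":0},{"linear":[0.3,0,-0.5],"delta_rot":[0,0,0],"fingers":0},{"linear":[0.4,0,-0.5],"delta_rot":[0,0,0],"fingers":0},{"linear":[0.4,0,-0.4],"delta_rot":[0,0,0],"fingers":0},{"linear":[0.4,0,-0.4],"delta_rot":[0,0,0],"fingers":0}]'
python3 -m crank '[{"linear":[0.1,0,-0.2],"delta_rot":[0,0,0],"fingers":0},{"linear":[0.1,0,-0.2],"delta_rot":[0,0,0],"fingers":0},{"linear":[0,0,-0.1],"delta_rot":[0,0,0],"fingers":0},{"linear":[0,0,0],"delta_rot":[0,0,0],"fingers":0},{"linear":[0,0,0],"delta_rot":[0,0,0],"fingers":0}]'
python3 -c "
from h import *
s=plan([*seat(2),85],1.9)"
```

```text
time: 3.9
tool_pos: [621.4, 101.4, 66.6]
tcp_rot: [-3.109, 1.569, 0.065]
contact_force: [-0.5, 0.9, 4.2]
grip_width: 0.3
time: 4.4
tool_pos: [624.6, 101.5, 64.1]
tcp_rot: [0.025, 1.569, -3.084]
contact_force: [-5.0, 0.8, -0.5]
grip_width: 0.4
t 4.4 p [624.6 101.5  64.1] rpy [ 0.025  1.569 -3.084] F [-5.   0.8 -0.5] w 0.4
rot [-0.03  0.13 -0.  ] shift_cm [-2.09 -0.19  8.48] len 87.3
```

```bash
python3 -m crank '[{"linear":[-1.5,0.1,0.5],"delta_rot":[0,0,0],"fingers":0},{"linear":[-1.5,0.1,0.5],"delta_rot":[0,0,0],"fingers":0},{"linear":[0,0,3.5],"delta_rot":[0,0,0],"fingers":0},{"linear":[0,0,4],"delta_rot":[0,0,0],"fingers":0},{"linear":[0,0,3],"delta_rot":[0,0,0],"fingers":0}]'
python3 -m crank '[{"linear":[0.3,0,0.8],"delta_rot":[0,0,0],"fingers":0},{"linear":[0.3,0,0.5],"delta_rot":[0,0,0],"fingers":0},{"linear":[0.2,0,0.5],"delta_rot":[0,0,0],"fingers":0},{"linear":[0.1,0,0.5],"delta_rot":[0,0,0],"fingers":0},{"linear":[0.1,0,0.5],"delta_rot":[0,0,0],"fingers":0}]'
python3 -m crank '[{"linear":[0.3,0,0.5],"delta_rot":[0,0,0],"fingers":0},{"linear":[0.3,0,0.5],"delta_rot":[0,0,0],"fingers":0},{"linear":[0.4,0,0.5],"delta_rot":[0,0,0],"fingers":0},{"linear":[0.4,0,0.5],"delta_rot":[0,0,0],"fingers":0},{"linear":[0.4,0,0.2],"delta_rot":[0,0,0],"fingers":0}]'
python3 -c "
from h import *
s=plan([*seat(2),85],1.9)"
```

```text
time: 4.9
tool_pos: [509.5, 95.5, 96.7]
tcp_rot: [3.088, 1.567, -0.021]
contact_force: [-0.6, -0.0, -0.6]
grip_width: 0.4
time: 5.4
tool_pos: [484.3, 94.7, 85.1]
tcp_rot: [3.111, 1.567, 0.001]
contact_force: [3.0, 1.8, 1.6]
grip_width: 0.2
time: 5.9
tool_pos: [459.6, 94.2, 66.2]
tcp_rot: [-0.071, 1.569, 3.103]
contact_force: [0.1, 1.7, 3.4]
grip_width: 0.2
t 5.9 p [459.6  94.2  66.2] rpy [-0.071  1.569  3.103] F [0.1 1.7 3.4] w 0.2
rot [-0.04  0.08  0.01] shift_cm [-1.88 -0.37 -8.04] len 82.6
```

```bash
python3 -m crank '[{"linear":[0.2,0,0.2],"delta_rot":[0,0,0],"fingers":0},{"linear":[0.1,0,0.2],"delta_rot":[0,0,0],"fingers":0},{"linear":[0,0,0.1],"delta_rot":[0,0,0],"fingers":0},{"linear":[0,0,0],"delta_rot":[0,0,0],"fingers":0},{"linear":[0,0,0],"delta_rot":[0,0,0],"fingers":0}]'
python3 -m crank '[{"linear":[-2.5,0,-0.5],"delta_rot":[0,0,0],"fingers":0},{"linear":[-3,0,-1],"delta_rot":[0,0,0],"fingers":0},{"linear":[0,-3.5,-1.5],"delta_rot":[0,0,0],"fingers":0},{"linear":[0,-4,-2],"delta_rot":[0,0,0],"fingers":0},{"linear":[0,-3.8,-1.5],"delta_rot":[0,0,0],"fingers":0}]'
python3 -c "
from h import *
s=plan([*seat(1),85],1.9)"
```

```text
time: 6.4
tool_pos: [457.0, 94.1, 64.1]
tcp_rot: [-3.107, 1.568, 0.067]
contact_force: [4.4, 1.9, 2.3]
grip_width: 0.2
time: 6.9
tool_pos: [517.1, 209.9, 118.5]
tcp_rot: [0.508, 1.569, -2.602]
contact_force: [0.7, -0.1, -1.2]
grip_width: 0.3
t 6.9 p [517.1 209.9 118.5] rpy [ 0.508  1.569 -2.602] F [ 0.7 -0.1 -1.2] w 0.3
rot [-0.1   0.07 -0.04] shift_cm [ 3.35  0.   -1.91] len 38.5
```

```bash
python3 -m crank '[{"linear":[1.7,0,0],"delta_rot":[0,0,0],"fingers":0},{"linear":[1.6,0,0.5],"delta_rot":[0,0,0],"fingers":0},{"linear":[0,0,1],"delta_rot":[0,0,0],"fingers":0},{"linear":[0,0,1],"delta_rot":[0,0,0],"fingers":0},{"linear":[0.1,0,0.5],"delta_rot":[0,0,0],"fingers":0}]'
python3 -m crank '[{"linear":[0.1,0,0.5],"delta_rot":[0,0,0],"fingers":0},{"linear":[0.2,0,0.5],"delta_rot":[0,0,0],"fingers":0},{"linear":[0.3,0,0.5],"delta_rot":[0,0,0],"fingers":0},{"linear":[0.3,0,0.5],"delta_rot":[0,0,0],"fingers":0},{"linear":[0.4,0,0.5],"delta_rot":[0,0,0],"fingers":0}]'
python3 -m crank '[{"linear":[0.4,0,0.5],"delta_rot":[0,0,0],"fingers":0},{"linear":[0.3,0,0.4],"delta_rot":[0,0,0],"fingers":0},{"linear":[0,0,0.2],"delta_rot":[0,0,0],"fingers":0},{"linear":[0,0,0],"delta_rot":[0,0,0],"fingers":0},{"linear":[0,0,0],"delta_rot":[0,0,0],"fingers":0}]'
python3 -c "
from h import *
s=plan([*seat(1),85],1.9)"
```

```text
time: 7.4
tool_pos: [486.2, 207.8, 85.4]
tcp_rot: [2.918, 1.57, -0.191]
contact_force: [2.8, -0.9, 1.3]
grip_width: -0.0
time: 7.9
tool_pos: [461.8, 207.2, 71.6]
tcp_rot: [-3.076, 1.57, 0.098]
contact_force: [2.1, 0.3, 2.8]
grip_width: 1.0
time: 8.4
tool_pos: [453.4, 207.0, 64.4]
tcp_rot: [-3.049, 1.565, 0.125]
contact_force: [10.9, -0.9, -7.7]
grip_width: 0.4
t 8.4 p [453.4 207.   64.4] rpy [-3.049  1.565  0.125] F [10.9 -0.9 -7.7] w 0.4
rot [-0.04 -0.31  0.03] shift_cm [-2.06 -0.07 -8.29] len 85.4
```

At the stop. Now the far lever of socket 1.

```bash
python3 -m crank '[{"linear":[-1.5,0,-0.5],"delta_rot":[0,0,0],"fingers":0},{"linear":[-1.7,0,-0.5],"delta_rot":[0,0,0],"fingers":0},{"linear":[0,0,-3.5],"delta_rot":[0,0,0],"fingers":0},{"linear":[0,0,-4],"delta_rot":[0,0,0],"fingers":0},{"linear":[0,0,-3],"delta_rot":[0,0,0],"fingers":0}]'
python3 -m crank '[{"linear":[0.4,0,-0.8],"delta_rot":[0,0,0],"fingers":0},{"linear":[0.4,0,-0.5],"delta_rot":[0,0,0],"fingers":0},{"linear":[0.3,0,-0.5],"delta_rot":[0,0,0],"fingers":0},{"linear":[0.1,0,-0.5],"delta_rot":[0,0,0],"fingers":0},{"linear":[0.1,0,-0.5],"delta_rot":[0,0,0],"fingers":0}]'
python3 -m crank '[{"linear":[0.3,0,-0.5],"delta_rot":[0,0,0],"fingers":0},{"linear":[0.3,0,-0.5],"delta_rot":[0,0,0],"fingers":0},{"linear":[0.4,0,-0.5],"delta_rot":[0,0,0],"fingers":0},{"linear":[0.4,0,-0.5],"delta_rot":[0,0,0],"fingers":0},{"linear":[0.4,0,-0.3],"delta_rot":[0,0,0],"fingers":0}]'
python3 -c "
from h import *
s=plan([*seat(1),85],1.9)"
```

```text
time: 8.9
tool_pos: [566.6, 210.5, 95.9]
tcp_rot: [0.176, 1.569, -2.934]
contact_force: [0.2, 0.4, -0.1]
grip_width: 0.4
time: 9.4
tool_pos: [592.9, 211.6, 83.5]
tcp_rot: [0.192, 1.568, -2.916]
contact_force: [-2.7, -0.0, 2.4]
grip_width: 0.4
time: 9.9
tool_pos: [618.0, 212.2, 65.7]
tcp_rot: [-3.104, 1.569, 0.07]
contact_force: [0.2, -0.1, 3.0]
grip_width: 0.5
t 9.9 p [618.  212.2  65.7] rpy [-3.104  1.569  0.07 ] F [ 0.2 -0.1  3. ] w 0.5
rot [-0.05 -0.1   0.  ] shift_cm [-1.93 -0.1   8.19] len 84.1
```

```bash
python3 -m crank '[{"linear":[0.1,0,-0.2],"delta_rot":[0,0,0],"fingers":0},{"linear":[0.1,0,-0.2],"delta_rot":[0,0,0],"fingers":0},{"linear":[0,0,-0.1],"delta_rot":[0,0,0],"fingers":0},{"linear":[0,0,0],"delta_rot":[0,0,0],"fingers":0},{"linear":[0,0,0],"delta_rot":[0,0,0],"fingers":0}]'
python3 -m crank '[{"linear":[-3,0,1],"delta_rot":[0,0,0],"fingers":0},{"linear":[-4,0,3],"delta_rot":[0,0,0],"fingers":1},{"linear":[-4,2.5,2],"delta_rot":[0,0,0],"fingers":1},{"linear":[-2,4,1.5],"delta_rot":[0,0,0],"fingers":1},{"linear":[0,4.0,1],"delta_rot":[0,0,0],"fingers":1}]'
python3 -c "
from h import *
s=plan([*seat(2),85],1.9)
b=capture('scene')
cv2.imwrite('pics/s2.png',cv2.resize(b['image'][185:315,190:340],(0,0),fx=4,fy=4,interpolation=2))"
```

```text
time: 10.4
tool_pos: [621.3, 212.3, 63.3]
tcp_rot: [0.292, 1.569, -2.817]
contact_force: [-2.5, -1.4, -0.5]
grip_width: 0.6
time: 10.9
tool_pos: [542.2, 105.0, 197.0]
tcp_rot: [-3.14, 1.561, 0.037]
contact_force: [1.4, 0.8, 0.0]
grip_width: 27.6
t 10.9 p [542.2 105.  197. ] rpy [-3.14   1.561  0.037] F [1.4 0.8 0. ] w 27.6
rot [ 0.08 -0.55  0.  ] shift_cm [11.2   0.44  0.25] len 112.1
```

View pics/s2.png

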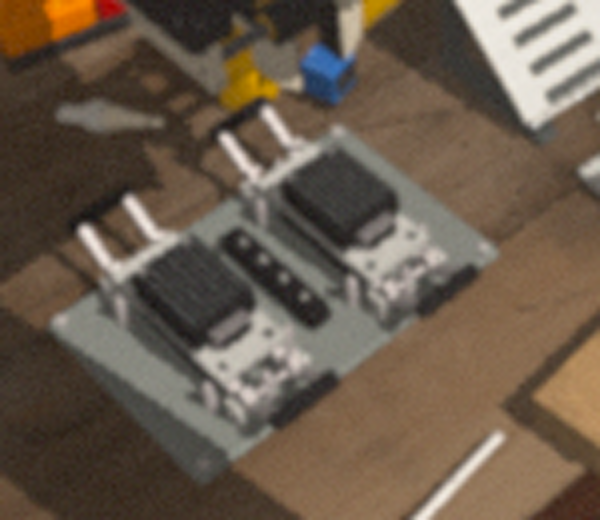

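All four levers are out and both modules stand raised. Now grasp module b in socket 2.

```bash
python3 -m crank '[{"linear":[2,0.4,0.2],"delta_rot":[0,0,0],"fingers":1},{"linear":[2,0,0],"delta_rot":[0,0,0],"fingers":1},{"linear":[2,0,0],"delta_rot":[0,0,0],"fingers":1},{"linear":[2,0,0],"delta_rot":[0,0,0],"fingers":1},{"linear":[0,0,0],"delta_rot":[0,0,0],"fingers":1}]'
python3 -c "
from h import *
s=plan([*seat(2),65],1.9)"
```

```text
time: 11.45
tool_pos: [537.9, 101.2, 110.5]
tcp_rot: [0.035, 1.567, -3.074]
contact_force: [-0.4, -0.4, -0.2]
grip_width: 71.8
t 11.45 p [537.9 101.2 110.5] rpy [ 0.035  1.567 -3.074] F [-0.4 -0.4 -0.2] w 71.8
rot [-0.05  0.22 -0.01] shift_cm [ 4.55  0.08 -0.19] len 45.5
```

```bash
python3 -m crank '[{"linear":[1,0,-0.2],"delta_rot":[0,0,0],"fingers":1},{"linear":[1,0,0],"delta_rot":[0,0,0],"fingers":1},{"linear":[1,0,0],"delta_rot":[0,0,0],"fingers":1},{"linear":[1,0,0],"delta_rot":[0,0,0],"fingers":1},{"linear":[0.5,0,0],"delta_rot":[0,0,0],"fingers":1}]'
for i in 1 2; do python3 -m crank '[{"linear":[0,0,0],"delta_rot":[0,0,0],"fingers":0.3},{"linear":[0,0,0],"delta_rot":[0,0,0],"fingers":0.3},{"linear":[0,0,0],"delta_rot":[0,0,0],"fingers":0.3},{"linear":[0,0,0],"delta_rot":[0,0,0],"fingers":0.3},{"linear":[0,0,0],"delta_rot":[0,0,0],"fingers":0.3}]'; done
```

```text
time: 11.95
tool_pos: [540.5, 101.3, 66.6]
tcp_rot: [0.107, 1.569, -3.002]
contact_force: [0.3, -0.1, -0.5]
grip_width: 91.8
time: 12.45
tool_pos: [541.1, 101.3, 68.1]
tcp_rot: [3.018, 1.57, -0.091]
contact_force: [-0.4, -0.3, 0.1]
grip_width: 56.4
time: 12.95
tool_pos: [541.1, 101.3, 67.9]
tcp_rot: [2.736, 1.57, -0.374]
contact_force: [-0.5, 0.2, 2.8]
grip_width: 48.0
```

```bash
cat >> h.py <<'E'
PEG2=np.array([594.5,-199.5,87.]); RP=-2.0
Rp=R.from_euler('z',RP,degrees=True)
N=Rp.apply([-np.sin(np.radians(42)),0,np.cos(np.radians(42))]); U=Rp.apply([np.cos(np.radians(42)),0,np.sin(np.radians(42))]); YP=Rp.apply([0,1,0])
def peg(k): return PEG2+YP*98*(2-k)
def hang(k,zeta,dx,h,up=0.): # TCP for eye at zeta along peg k
    return peg(k)+N*(zeta+11+h)+U*(-44+dx+up)
E
python3 -m crank '[{"linear":[-0.5,0,0],"delta_rot":[0,0,0],"fingers":0.3},{"linear":[-1,0,0],"delta_rot":[0,0,0],"fingers":0.3},{"linear":[-1.5,0,0],"delta_rot":[0,0,0],"fingers":0.3},{"linear":[-3,0,0],"delta_rot":[0,0,0],"fingers":0.3},{"linear":[-3,0,0],"delta_rot":[0,0,0],"fingers":0.3}]'
python3 -m crank '[{"linear":[-3,0,0],"delta_rot":[0,0,0],"fingers":0.3},{"linear":[-1,2,1],"delta_rot":[0,0,0],"fingers":0.3},{"linear":[0,3.5,1],"delta_rot":[0,0,0],"fingers":0.3},{"linear":[0,4,0.5],"delta_rot":[0,0,0],"fingers":0.3},{"linear":[0,4,0.5],"delta_rot":[0,0,0],"fingers":0.3}]'
python3 -c "
from h import *
print(hang(3,65,0.5,19),hang(3,0,0.5,19))
plan(hang(3,65,0.5,19)+[0,0,20],RP,42)"
```

```text
time: 13.45
tool_pos: [540.4, 101.4, 158.7]
tcp_rot: [-0.016, 1.569, -3.125]
contact_force: [-0.8, 0.4, -2.5]
grip_width: 47.4
time: 13.95
tool_pos: [514.8, -35.5, 198.5]
tcp_rot: [2.864, 1.57, -0.244]
contact_force: [1.1, -0.1, -2.7]
grip_width: 47.9
[ 495.24405797 -294.09364147  128.49157704] [ 538.71105233 -295.61154236   80.18716339]
t 13.95 p [514.8 -35.5 198.5] rpy [ 2.864  1.57  -0.244] F [ 1.1 -0.1 -2.7] w 47.9
rot [ 3.75 41.94  1.43] shift_cm [ 3.01 25.91  4.13] len 264.1
```

```bash
for i in 1; do python3 -m crank '[{"linear":[0,3.5,0],"delta_rot":[0.6,7,0.2],"fingers":0.3},{"linear":[0,3.5,0],"delta_rot":[0.6,7,0.2],"fingers":0.3},{"linear":[0,3.5,0],"delta_rot":[0.6,7,0.2],"fingers":0.3},{"linear":[0,3.5,0],"delta_rot":[0.6,7,0.2],"fingers":0.3},{"linear":[0,3.5,0],"delta_rot":[0.6,7,0.2],"fingers":0.3}]'; done
python3 -m crank '[{"linear":[0,3.5,0],"delta_rot":[0.6,7,0.2],"fingers":0.3},{"linear":[0,3,0],"delta_rot":[0,0,0],"fingers":0.3},{"linear":[0,1,0],"delta_rot":[0,0,0],"fingers":0.3},{"linear":[0,0,0],"delta_rot":[0,0,0],"fingers":0.3},{"linear":[0,0,0],"delta_rot":[0,0,0],"fingers":0.3}]'
python3 -c "
from h import *
plan(hang(3,60,0.5,19),RP,42); print(bot.get_obs()['joint_positions'])"
```

```text
time: 14.45
tool_pos: [518.2, -187.7, 198.2]
tcp_rot: [-3.127, 1.025, 0.004]
contact_force: [0.6, 1.1, -3.2]
grip_width: 47.7
time: 14.95
tool_pos: [519.1, -243.3, 195.8]
tcp_rot: [-3.109, 0.959, 0.021]
contact_force: [0.6, 0.4, -2.6]
grip_width: 47.7
t 14.95 p [ 519.1 -243.3  195.8] rpy [-3.109  0.959  0.021] F [ 0.6  0.4 -2.6] w 47.7
rot [0.61 6.97 1.87] shift_cm [4.02 5.16 6.14] len 89.7
[-0.79221611  0.30380798  1.9297396   0.8034866   0.61829678  0.18908873]
```

```bash
python3 -m crank '[{"linear":[0,0,0],"delta_rot":[0.2,2,0.6],"fingers":0.3},{"linear":[0,1,1],"delta_rot":[0.2,2.5,0.7],"fingers":0.3},{"linear":[0,2,2],"delta_rot":[0.2,2.5,0.6],"fingers":0.3},{"linear":[1,2,2],"delta_rot":[0,0,0],"fingers":0.3},{"linear":[1,0.2,1],"delta_rot":[0,0,0],"fingers":0.3}]'
python3 -c "
from h import *
plan(hang(3,60,0.5,19),RP,42); print(bot.get_obs()['joint_positions'])"
```

```text
time: 15.45
tool_pos: [485.3, -295.3, 141.5]
tcp_rot: [3.139, 0.839, -0.038]
contact_force: [-0.0, 0.4, -1.7]
grip_width: 47.6
t 15.45 p [ 485.3 -295.3  141.5] rpy [ 3.139  0.839 -0.038] F [-0.   0.4 -1.7] w 47.6
rot [-0.01  0.04 -0.13] shift_cm [ 2.13 -0.16  0.13] len 21.4
[-0.97079425  0.41254631  2.06288125  1.30467891  0.59017098 -0.47190645]
```

```bash
python3 -m crank '[{"linear":[1,-0.1,0.1],"delta_rot":[0,0,0],"fingers":0.3},{"linear":[1,0,0],"delta_rot":[0,0,0],"fingers":0.3},{"linear":[0,0,0],"delta_rot":[0,0,0],"fingers":0.3},{"linear":[0,0,0],"delta_rot":[0,0,0],"fingers":0.3},{"linear":[0,0,0],"delta_rot":[0,0,0],"fingers":0.3}]'
python3 -c "
from h import *
plan(hang(3,60,0.5,19),RP,42)
a=capture('top'); b=capture('scene')
s=bot.get_obs();Rt=R.from_euler('xyz',s['tcp_rot']); e=s['tool_pos']+Rt.apply([19+11,0,-44+.5])
for c in (a,b): print(proj(c,[e,peg(3),peg(3)+N*34,peg(2)]).round(1).tolist())
cv2.imwrite('pics/c4.png',np.hstack([cv2.resize(a['image'][140:260,320:470],(0,0),fx=2.6,fy=2.6,interpolation=2),cv2.resize(b['image'][100:220,290:440],(0,0),fx=2.6,fy=2.6,interpolation=2)]))"
```

```text
time: 15.95
tool_pos: [498.7, -293.9, 127.2]
tcp_rot: [3.139, 0.837, -0.036]
contact_force: [-0.3, -0.6, -2.5]
grip_width: 47.9
t 15.95 p [ 498.7 -293.9  127.2] rpy [ 3.139  0.837 -0.036] F [-0.3 -0.6 -2.5] w 47.9
rot [ 0.07 -0.01 -0.06] shift_cm [0.17 0.04 0.17] len 2.5
[[439.0, 187.1], [433.6, 172.1], [436.4, 180.5], [392.8, 171.5]]
[[379.2, 139.3], [367.9, 146.0], [374.1, 142.6], [343.6, 160.0]]
```

View pics/c4.png

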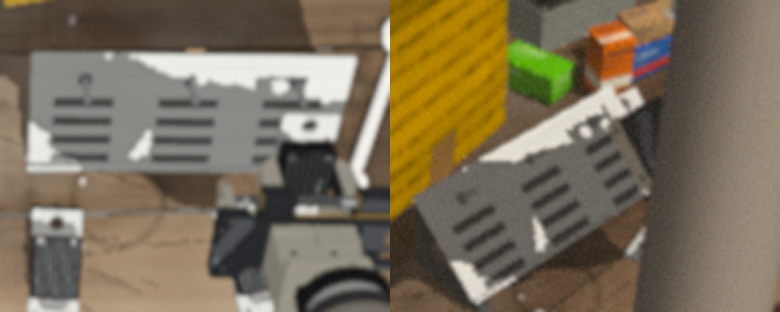

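```bash
python3 -m crank '[{"linear":[0,0.2,0],"delta_rot":[0,0,0],"fingers":0.3},{"linear":[1,0,0],"delta_rot":[0,0,0],"fingers":0.3},{"linear":[1,0,0],"delta_rot":[0,0,0],"fingers":0.3},{"linear":[0.7,0,0],"delta_rot":[0,0,0],"fingers":0.3},{"linear":[0.5,0,0],"delta_rot":[0,0,0],"fingers":0.3}]'
python3 -c "
from h import *
plan(hang(3,0,0.5,19),RP,42)
a=capture('top'); b=capture('scene')
cv2.imwrite('pics/c5.png',np.hstack([cv2.resize(a['image'][150:230,370:470],(0,0),fx=4,fy=4,interpolation=2),cv2.resize(b['image'][110:190,320:420],(0,0),fx=4,fy=4,interpolation=2)]))"
```

```text
time: 16.55
tool_pos: [520.2, -296.7, 101.8]
tcp_rot: [3.142, 0.839, -0.035]
contact_force: [-0.0, 1.1, -2.5]
grip_width: 48.1
t 16.55 p [ 520.2 -296.7  101.8] rpy [ 3.142  0.839 -0.035] F [-0.   1.1 -2.5] w 48.1
rot [-0.01  0.06 -0.01] shift_cm [ 2.84 -0.17  0.08] len 28.5
```

View pics/c5.png

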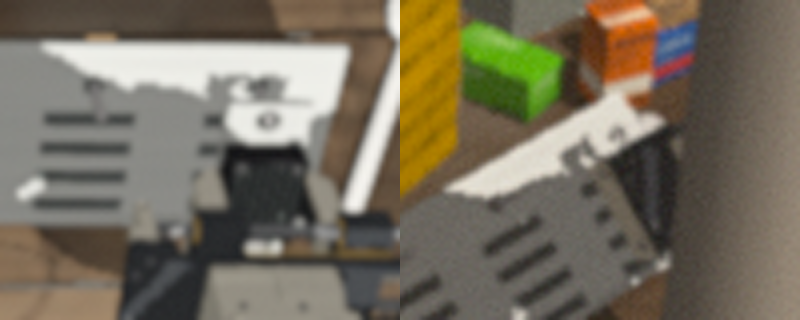

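Peg tip shows inside the eye (top crop 268,120), no side force. Continue down the peg.

```bash
python3 -m crank '[{"linear":[0.7,0,0],"delta_rot":[0,0,0],"fingers":0.3},{"linear":[0.7,0,0],"delta_rot":[0,0,0],"fingers":0.3},{"linear":[0.5,0,0],"delta_rot":[0,0,0],"fingers":0.3},{"linear":[0.4,0,0],"delta_rot":[0,0,0],"fingers":0.3},{"linear":[0.2,0,0],"delta_rot":[0,0,0],"fingers":0.3}]'
python3 -m crank '[{"linear":[0.1,0,0],"delta_rot":[0,0,0],"fingers":0.3},{"linear":[0.1,0,0],"delta_rot":[0,0,0],"fingers":0.3},{"linear":[0.1,0,0],"delta_rot":[0,0,0],"fingers":0.3},{"linear":[0,0,0],"delta_rot":[0,0,0],"fingers":0.3},{"linear":[0,0,0],"delta_rot":[0,0,0],"fingers":0.3}]'
python3 -c "
from h import *
plan(hang(3,0,0.5,19),RP,42)"
```

```text
time: 17.15
tool_pos: [536.9, -297.6, 84.5]
tcp_rot: [3.14, 0.837, -0.036]
contact_force: [-1.3, 0.5, 3.7]
grip_width: 47.7
time: 17.65
tool_pos: [538.3, -297.8, 83.5]
tcp_rot: [3.139, 0.836, -0.038]
contact_force: [-11.3, 3.3, 14.1]
grip_width: 47.7
t 17.65 p [ 538.3 -297.8   83.5] rpy [ 3.139  0.836 -0.038] F [-11.3   3.3  14.1] w 47.7
rot [ 0.03 -0.09 -0.1 ] shift_cm [ 0.27 -0.22  0.19] len 4.0
```

```bash
python3 -m crank '[{"linear":[-0.1,0,0],"delta_rot":[0,0,0],"fingers":0.75},{"linear":[0,0,0],"delta_rot":[0,0,0],"fingers":0.75},{"linear":[0,0,0],"delta_rot":[0,0,0],"fingers":0.75},{"linear":[0,0,0],"delta_rot":[0,0,0],"fingers":0.75},{"linear":[0,0,0],"delta_rot":[0,0,0],"fingers":0.75}]'
python3 -m crank '[{"linear":[-0.5,0,0],"delta_rot":[0,0,0],"fingers":0.75},{"linear":[-1,0,0],"delta_rot":[0,0,0],"fingers":0.75},{"linear":[-2,0,0],"delta_rot":[0,0,0],"fingers":0.75},{"linear":[-3,0,0],"delta_rot":[0,0,0],"fingers":0.75},{"linear":[-3,0,0],"delta_rot":[0,0,0],"fingers":0.75}]'
python3 -m crank '[{"linear":[0,-3,-2],"delta_rot":[0,-5,0],"fingers":1},{"linear":[-1,-3.5,-1],"delta_rot":[0,-7,0],"fingers":1},{"linear":[-1,-3.5,-1],"delta_rot":[0,-7,0],"fingers":1},{"linear":[-1,-3.5,0],"delta_rot":[0,-7,0],"fingers":1},{"linear":[0,-3.5,0],"delta_rot":[0,-7,0],"fingers":1}]'
python3 -c "
from h import *
plan([*seat(1),200],1.9)
a=capture('top'); b=capture('scene')
cv2.imwrite('pics/c6.png',np.hstack([cv2.resize(a['image'][140:260,320:470],(0,0),fx=2.6,fy=2.6,interpolation=2),cv2.resize(b['image'][100:220,290:440],(0,0),fx=2.6,fy=2.6,interpolation=2)]))"
```

```text
time: 18.15
tool_pos: [537.9, -297.6, 82.6]
tcp_rot: [3.141, 0.838, -0.036]
contact_force: [0.9, -0.5, 0.1]
grip_width: 68.8
time: 18.65
tool_pos: [473.1, -294.9, 154.1]
tcp_rot: [3.141, 0.839, -0.036]
contact_force: [0.1, -0.3, -0.2]
grip_width: 68.6
time: 19.15
tool_pos: [487.4, -183.1, 181.5]
tcp_rot: [-3.051, 1.191, 0.073]
contact_force: [0.2, 0.3, -0.3]
grip_width: 92.0
t 19.15 p [ 487.4 -183.1  181.5] rpy [-3.051  1.191  0.073] F [ 0.2  0.3 -0.3] w 92.0
rot [ -2.85 -21.73   1.41] shift_cm [ -1.85 -39.17  -6.18] len 397.0
```

View pics/c6.png

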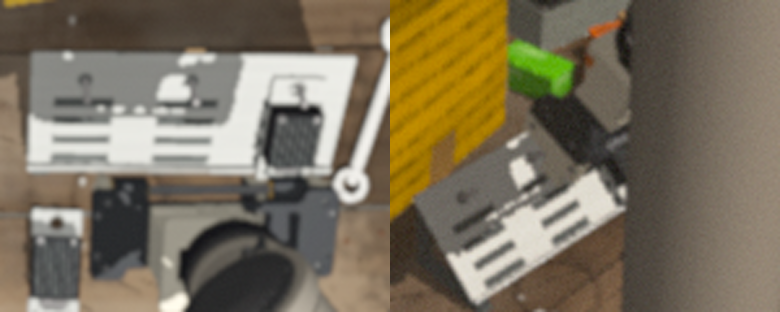

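Module b hangs on peg 3 (housing at top crop 293,140). Now module a.

```bash
python3 -m crank '[{"linear":[-0.5,-3.5,-0.4],"delta_rot":[-0.7,-5.5,0.3],"fingers":1},{"linear":[-0.5,-3.5,-0.4],"delta_rot":[-0.7,-5.5,0.3],"fingers":1},{"linear":[-0.5,-3.5,-0.4],"delta_rot":[-0.7,-5.5,0.3],"fingers":1},{"linear":[-0.3,-3.5,-0.4],"delta_rot":[-0.7,-5.2,0.4],"fingers":1},{"linear":[0,-4,-0.5],"delta_rot":[0,0,0],"fingers":1}]'
python3 -m crank '[{"linear":[0,-4,-0.7],"delta_rot":[0,0,0],"fingers":1},{"linear":[0,-4,-0.7],"delta_rot":[0,0,0],"fingers":1},{"linear":[0,-4,-0.7],"delta_rot":[0,0,0],"fingers":1},{"linear":[0,-4,-0.7],"delta_rot":[0,0,0],"fingers":1},{"linear":[0,-3.5,-0.4],"delta_rot":[0,0,0],"fingers":1}]'
python3 -c "
from h import *
plan([*seat(1),67],1.9)"
```

```text
time: 19.75
tool_pos: [503.2, -2.6, 205.1]
tcp_rot: [-2.17, 1.565, 1.008]
contact_force: [0.6, 0.8, -0.2]
grip_width: 92.0
time: 20.25
tool_pos: [526.9, 194.0, 205.5]
tcp_rot: [-1.997, 1.564, 1.181]
contact_force: [0.2, -0.1, 0.4]
grip_width: 91.8
t 20.25 p [526.9 194.  205.5] rpy [-1.997  1.564  1.181] F [ 0.2 -0.1  0.4] w 91.8
rot [ 0.2  -0.17  0.37] shift_cm [13.85 -1.62 -0.98] len 139.8
```

```bash
python3 -m crank '[{"linear":[2.5,-0.8,-0.5],"delta_rot":[0.2,-0.2,0.3],"fingers":1},{"linear":[3,-0.8,-0.5],"delta_rot":[0,0,0],"fingers":1},{"linear":[3,0,-0.1],"delta_rot":[0,0,0],"fingers":1},{"linear":[2,0,0],"delta_rot":[0,0,0],"fingers":1},{"linear":[1,0,0],"delta_rot":[0,0,0],"fingers":1}]'
python3 -m crank '[{"linear":[1,0,0],"delta_rot":[0,0,0],"fingers":1},{"linear":[1,0,0],"delta_rot":[0,0,0],"fingers":1},{"linear":[0.3,0,0],"delta_rot":[0,0,0],"fingers":1},{"linear":[0,0,0],"delta_rot":[0,0,0],"fingers":0.3},{"linear":[0,0,0],"delta_rot":[0,0,0],"fingers":0.3}]'
python3 -m crank '[{"linear":[0,0,0],"delta_rot":[0,0,0],"fingers":0.3},{"linear":[0,0,0],"delta_rot":[0,0,0],"fingers":0.3},{"linear":[0,0,0],"delta_rot":[0,0,0],"fingers":0.3},{"linear":[0,0,0],"delta_rot":[0,0,0],"fingers":0.3},{"linear":[0,0,0],"delta_rot":[0,0,0],"fingers":0.3}]'
python3 -c "
from h import *
plan([*seat(1),67],1.9)"
```

```text
time: 20.75
tool_pos: [536.3, 208.1, 88.5]
tcp_rot: [0.028, 1.567, -3.081]
contact_force: [0.3, -0.4, 0.3]
grip_width: 91.5
time: 21.25
tool_pos: [537.8, 209.3, 68.3]
tcp_rot: [2.801, 1.57, -0.309]
contact_force: [-0.3, -0.4, 0.0]
grip_width: 80.4
time: 21.75
tool_pos: [537.5, 209.3, 67.9]
tcp_rot: [1.244, 1.57, -1.866]
contact_force: [-0.6, -0.2, 0.3]
grip_width: 47.6
t 21.75 p [537.5 209.3  67.9] rpy [ 1.244  1.57  -1.866] F [-0.6 -0.2  0.3] w 47.6
rot [-0.06  0.01 -0.02] shift_cm [ 0.09 -0.12  0.13] len 1.9
```

```bash
python3 -m crank '[{"linear":[-0.5,0,0],"delta_rot":[0,0,0],"fingers":0.3},{"linear":[-1,0,0],"delta_rot":[0,0,0],"fingers":0.3},{"linear":[-1.5,0,0],"delta_rot":[0,0,0],"fingers":0.3},{"linear":[-3,0,0],"delta_rot":[0,0,0],"fingers":0.3},{"linear":[-3,0,0],"delta_rot":[0,0,0],"fingers":0.3}]'
python3 -m crank '[{"linear":[-3,0,0],"delta_rot":[0,0,0],"fingers":0.3},{"linear":[-1,2,1],"delta_rot":[0,0,0],"fingers":0.3},{"linear":[0,3.5,1],"delta_rot":[0,0,0],"fingers":0.3},{"linear":[0,4,0.5],"delta_rot":[0,0,0],"fingers":0.3},{"linear":[0,4,0.5],"delta_rot":[0,0,0],"fingers":0.3}]'
python3 -m crank '[{"linear":[0,3,0],"delta_rot":[0.6,6,0.2],"fingers":0.3},{"linear":[0,3,0],"delta_rot":[0.6,6,0.2],"fingers":0.3},{"linear":[0,3,0],"delta_rot":[0.6,6,0.2],"fingers":0.3},{"linear":[0,3,0],"delta_rot":[0.6,6,0.2],"fingers":0.3},{"linear":[0,2.5,0],"delta_rot":[0.6,6,0.2],"fingers":0.3}]'
python3 -c "
from h import *
plan(hang(1,60,0.5,19),RP,42); print(bot.get_obs()['joint_positions'])"
```

```text
time: 22.25
tool_pos: [537.1, 209.1, 158.9]
tcp_rot: [0.55, 1.569, -2.559]
contact_force: [0.2, 0.4, -1.2]
grip_width: 48.1
time: 22.75
tool_pos: [511.3, 72.4, 198.7]
tcp_rot: [2.225, 1.57, -0.884]
contact_force: [0.4, -0.2, -1.5]
grip_width: 47.9
time: 23.25
tool_pos: [513.3, -69.4, 199.4]
tcp_rot: [3.134, 1.055, -0.027]
contact_force: [0.7, 1.6, -0.9]
grip_width: 47.6
t 23.25 p [513.3 -69.4 199.4] rpy [ 3.134  1.055 -0.027] F [ 0.7  1.6 -0.9] w 47.6
rot [ 0.8  12.45  0.32] shift_cm [5.09 2.92 5.5 ] len 80.4
[-0.38125945  0.18314461  2.03594575  0.39204392  0.46463505  0.89794318]
```

```bash
python3 -m crank '[{"linear":[0,3,1],"delta_rot":[0,0,0],"fingers":0.3},{"linear":[0,3,1],"delta_rot":[0.2,3,0.1],"fingers":0.3},{"linear":[0,3,1],"delta_rot":[0.2,3,0.1],"fingers":0.3},{"linear":[0,2,1],"delta_rot":[0.2,3,0.1],"fingers":0.3},{"linear":[0,1,1],"delta_rot":[0.2,3,0],"fingers":0.3}]'
python3 -c "
from h import *
plan(hang(2,60,0.5,19),RP,42); print(bot.get_obs()['joint_positions'])"
```

```text
time: 23.75
tool_pos: [477.7, -165.0, 176.8]
tcp_rot: [-3.129, 0.897, -0.015]
contact_force: [-0.4, 0.0, -2.1]
grip_width: 48.1
t 23.75 p [ 477.7 -165.   176.8] rpy [-3.129  0.897 -0.015] F [-0.4  0.  -2.1] w 48.1
rot [0.17 3.41 0.72] shift_cm [5.56 3.04 1.6 ] len 65.4
[-0.73200895  0.21199018  2.19050992  1.15915006  0.46381136 -0.13179037]
```

```bash
python3 -m crank '[{"linear":[0,0.8,0.4],"delta_rot":[0.1,1.7,0.4],"fingers":0.3},{"linear":[0.5,0.8,0.4],"delta_rot":[0.1,1.7,0.3],"fingers":0.3},{"linear":[1,0.8,0.4],"delta_rot":[0,0,0],"fingers":0.3},{"linear":[1.5,0.6,0.2],"delta_rot":[0,0,0],"fingers":0.3},{"linear":[1.5,0.1,0],"delta_rot":[0,0,0],"fingers":0.3}]'
python3 -m crank '[{"linear":[0.9,0,0],"delta_rot":[0,0,0],"fingers":0.3},{"linear":[0,0,0],"delta_rot":[0,0,0],"fingers":0.3},{"linear":[0,0,0],"delta_rot":[0,0,0],"fingers":0.3},{"linear":[0,0,0],"delta_rot":[0,0,0],"fingers":0.3},{"linear":[0,0,0],"delta_rot":[0,0,0],"fingers":0.3}]'
python3 -c "
from h import *
plan(hang(2,60,0.5,19),RP,42)
a=capture('top'); b=capture('scene')
s=bot.get_obs();Rt=R.from_euler('xyz',s['tcp_rot']); e=s['tool_pos']+Rt.apply([19+11,0,-44+.5]);print(s['joint_positions'])
for c in (a,b): print(proj(c,[e,peg(2),peg(2)+N*34]).round(1).tolist())
cv2.imwrite('pics/c7.png',np.hstack([cv2.resize(a['image'][150:230,350:450],(0,0),fx=4,fy=4,interpolation=2),cv2.resize(b['image'][120:200,300:400],(0,0),fx=4,fy=4,interpolation=2)]))"
```

```text
time: 24.25
tool_pos: [496.4, -196.1, 133.3]
tcp_rot: [-3.14, 0.84, -0.034]
contact_force: [-0.2, -0.5, -1.7]
grip_width: 47.6
time: 24.75
tool_pos: [501.8, -195.2, 126.8]
tcp_rot: [-3.139, 0.841, -0.032]
contact_force: [0.2, 0.2, -1.7]
grip_width: 48.0
t 24.75 p [ 501.8 -195.2  126.8] rpy [-3.139  0.841 -0.032] F [ 0.2  0.2 -1.7] w 48.0
rot [-0.04  0.19  0.12] shift_cm [0.17 0.11 0.12] len 2.4
[-0.76623475  0.38597834  2.19811457  1.62733145  0.46399114 -0.65258265]
[[395.6, 186.6], [392.8, 171.5], [394.6, 179.9]]
[[354.0, 154.1], [343.6, 160.0], [349.5, 156.9]]
```

View pics/c7.png

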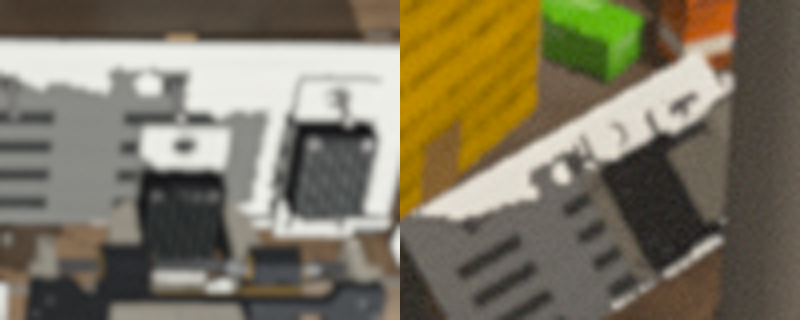

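Eye seen at px (396.2,186.5), predicted (395.6,186.6): aligned. Advance.

```bash
python3 -m crank '[{"linear":[0.4,0.1,0],"delta_rot":[0,0.1,0.1],"fingers":0.3},{"linear":[0.7,0,0],"delta_rot":[0,0,0],"fingers":0.3},{"linear":[0.7,0,0],"delta_rot":[0,0,0],"fingers":0.3},{"linear":[0.7,0,0],"delta_rot":[0,0,0],"fingers":0.3},{"linear":[0.7,0,0],"delta_rot":[0,0,0],"fingers":0.3}]'
python3 -c "
from h import *
plan(hang(2,0,0.5,19),RP,42)
a=capture('top')
cv2.imwrite('pics/c8.png',cv2.resize(a['image'][160:220,365:425],(0,0),fx=6,fy=6,interpolation=2))"
```

```text
time: 25.35
tool_pos: [523.5, -196.9, 101.9]
tcp_rot: [-3.14, 0.84, -0.034]
contact_force: [0.6, -0.2, -1.3]
grip_width: 47.7
t 25.35 p [ 523.5 -196.9  101.9] rpy [-3.14   0.84  -0.034] F [ 0.6 -0.2 -1.3] w 47.7
rot [-0.06  0.14  0.05] shift_cm [2.86 0.02 0.07] len 28.6
```

View pics/c8.png

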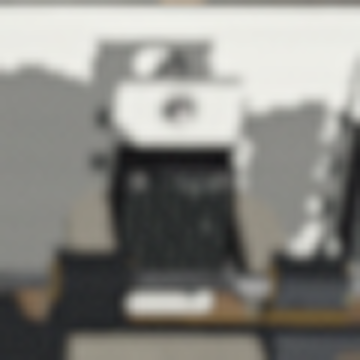

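The peg tip is in the eye (crop 178,110). Slide down, release and retract.

```bash
python3 -m crank '[{"linear":[0.7,0,0],"delta_rot":[0,0,0],"fingers":0.3},{"linear":[0.7,0,0],"delta_rot":[0,0,0],"fingers":0.3},{"linear":[0.5,0,0],"delta_rot":[0,0,0],"fingers":0.3},{"linear":[0.4,0,0],"delta_rot":[0,0,0],"fingers":0.3},{"linear":[0.2,0,0],"delta_rot":[0,0,0],"fingers":0.3}]'
python3 -m crank '[{"linear":[0.1,0,0],"delta_rot":[0,0,0],"fingers":0.3},{"linear":[0.1,0,0],"delta_rot":[0,0,0],"fingers":0.3},{"linear":[0.1,0,0],"delta_rot":[0,0,0],"fingers":0.3},{"linear":[0,0,0],"delta_rot":[0,0,0],"fingers":0.3},{"linear":[0,0,0],"delta_rot":[0,0,0],"fingers":0.3}]'
```

```text
time: 25.9
tool_pos: [540.0, -197.3, 83.3]
tcp_rot: [-3.139, 0.84, -0.033]
contact_force: [0.9, 0.1, -2.0]
grip_width: 48.0
time: 26.4
tool_pos: [541.8, -197.5, 81.6]
tcp_rot: [-3.14, 0.84, -0.034]
contact_force: [0.5, -0.5, -3.2]
grip_width: 48.1
```

```bash
python3 -m crank '[{"linear":[0.1,0,0],"delta_rot":[0,0,0],"fingers":0.3},{"linear":[0.1,0,0],"delta_rot":[0,0,0],"fingers":0.3},{"linear":[0,0,0],"delta_rot":[0,0,0],"fingers":0.3},{"linear":[0,0,0],"delta_rot":[0,0,0],"fingers":0.3},{"linear":[0,0,0],"delta_rot":[0,0,0],"fingers":0.3}]'
python3 -c "
from h import *
plan(hang(2,0,0.5,19),RP,42)"
```

```text
time: 26.9
tool_pos: [543.1, -197.4, 80.0]
tcp_rot: [-3.139, 0.84, -0.033]
contact_force: [0.4, 0.9, -1.7]
grip_width: 48.1
t 26.9 p [ 543.1 -197.4   80. ] rpy [-3.139  0.84  -0.033] F [ 0.4  0.9 -1.7] w 48.1
rot [-0.06  0.14  0.05] shift_cm [-0.08  0.03  0.06] len 1.1
```

```bash
python3 -m crank '[{"linear":[0.1,0,0],"delta_rot":[0,0,0],"fingers":0.3},{"linear":[0.1,0,0],"delta_rot":[0,0,0],"fingers":0.3},{"linear":[0,0,0],"delta_rot":[0,0,0],"fingers":0.3},{"linear":[0,0,0],"delta_rot":[0,0,0],"fingers":0.3},{"linear":[0,0,0],"delta_rot":[0,0,0],"fingers":0.3}]'
python3 -m crank '[{"linear":[0.1,0,0],"delta_rot":[0,0,0],"fingers":0.3},{"linear":[0.1,0,0],"delta_rot":[0,0,0],"fingers":0.3},{"linear":[0,0,0],"delta_rot":[0,0,0],"fingers":0.3},{"linear":[0,0,0],"delta_rot":[0,0,0],"fingers":0.3},{"linear":[0,0,0],"delta_rot":[0,0,0],"fingers":0.3}]'
```

```text
time: 27.4
tool_pos: [543.4, -197.4, 79.8]
tcp_rot: [-3.141, 0.839, -0.035]
contact_force: [-21.2, 1.0, 21.0]
grip_width: 47.8
time: 27.9
tool_pos: [544.4, -197.4, 78.8]
tcp_rot: [-3.141, 0.839, -0.036]
contact_force: [-27.8, 1.9, 27.7]
grip_width: 47.9
```

```bash
python3 -m crank '[{"linear":[-0.4,0,0],"delta_rot":[0,0,0],"fingers":0.3},{"linear":[0,0,0],"delta_rot":[0,0,0],"fingers":0.75},{"linear":[0,0,0],"delta_rot":[0,0,0],"fingers":0.75},{"linear":[0,0,0],"delta_rot":[0,0,0],"fingers":0.75},{"linear":[0,0,0],"delta_rot":[0,0,0],"fingers":0.75}]'
python3 -m crank '[{"linear":[-0.5,0,0],"delta_rot":[0,0,0],"fingers":0.75},{"linear":[-1,0,0],"delta_rot":[0,0,0],"fingers":0.75},{"linear":[-2,0,0],"delta_rot":[0,0,0],"fingers":0.75},{"linear":[-3,0,0],"delta_rot":[0,0,0],"fingers":0.75},{"linear":[-3,0,0],"delta_rot":[0,0,0],"fingers":0.75}]'
python3 -m crank '[{"linear":[-1,-3,-0.5],"delta_rot":[0,-6,0],"fingers":1},{"linear":[-1,-3,0],"delta_rot":[0,-7,0],"fingers":1},{"linear":[-1,-3.5,0],"delta_rot":[0,-7,0],"fingers":1},{"linear":[-1,-3.5,0],"delta_rot":[0,-7,0],"fingers":1},{"linear":[0,-3.5,0],"delta_rot":[0,-7,0],"fingers":1}]'
python3 -m crank '[{"linear":[0,-3.5,0],"delta_rot":[0,-7,0],"fingers":1},{"linear":[0,-3,0],"delta_rot":[0,0,0],"fingers":1},{"linear":[0,-3,0],"delta_rot":[0,0,0],"fingers":1},{"linear":[0,-3.5,0],"delta_rot":[0,0,0],"fingers":1},{"linear":[0,-3.5,0],"delta_rot":[0,0,0],"fingers":1}]'
python3 -c "
from h import *
plan([426,-75,200],-3)
a=capture('top'); b=capture('scene'); cv2.imwrite('pics/t9.png',a['image']); cv2.imwrite('pics/s9.png',b['image'])
cv2.imwrite('pics/c9.png',np.vstack([cv2.resize(a['image'][150:270,300:470],(0,0),fx=3,fy=3,interpolation=2),cv2.resize(b['image'][120:200,280:450],(0,0),fx=3,fy=3,interpolation=2)]))"
```

```text
time: 28.4
tool_pos: [543.4, -197.4, 79.8]
tcp_rot: [-3.139, 0.84, -0.033]
contact_force: [0.3, 0.7, 0.0]
grip_width: 68.3
time: 28.9
tool_pos: [478.9, -194.9, 151.1]
tcp_rot: [-3.138, 0.841, -0.032]
contact_force: [0.0, 1.2, 0.6]
grip_width: 68.9
time: 29.4
tool_pos: [475.1, -105.1, 164.3]
tcp_rot: [-3.017, 1.109, 0.115]
contact_force: [-0.2, -0.6, -0.3]
grip_width: 91.5
time: 29.9
tool_pos: [474.6, 49.7, 173.2]
tcp_rot: [-2.97, 1.181, 0.168]
contact_force: [-0.4, -0.3, -0.1]
grip_width: 92.2
t 29.9 p [474.6  49.7 173.2] rpy [-2.97   1.181  0.168] F [-0.4 -0.3 -0.1] w 92.2
rot [  2.74 -21.91   4.34] shift_cm [-2.68 12.7   4.2 ] len 136.5
```

View pics/c9.png

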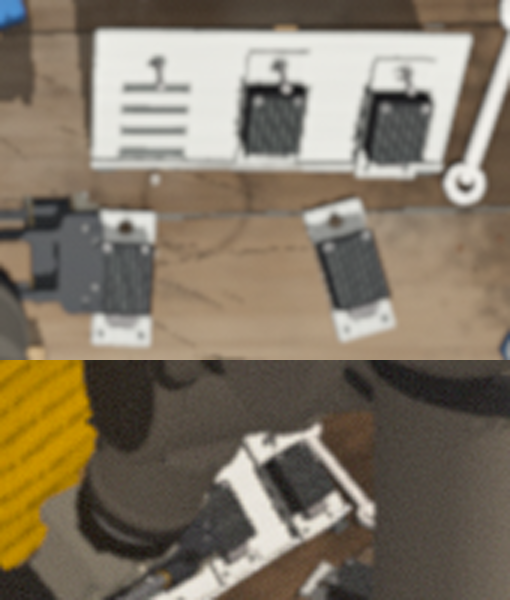

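Both tested modules hang (pegs 2 and 3), module C and D unmoved. Now pick C.

```bash
python3 -m crank '[{"linear":[0,0,0],"delta_rot":[0.7,-5.5,1.1],"fingers":1},{"linear":[0,2,0.5],"delta_rot":[0.7,-5.5,1.1],"fingers":1},{"linear":[0,3,1],"delta_rot":[0.7,-5.5,1.1],"fingers":1},{"linear":[0,3,1],"delta_rot":[0.6,-5.4,1],"fingers":1},{"linear":[0,3,1],"delta_rot":[0,0,0],"fingers":1}]'
python3 -c "
from h import *
plan([427,-75,33],-3.1)"
```

```text
time: 30.5
tool_pos: [437.8, -61.8, 166.1]
tcp_rot: [-0.22, 1.569, 2.871]
contact_force: [0.9, 0.4, -0.5]
grip_width: 91.8
t 30.5 p [437.8 -61.8 166.1] rpy [-0.22   1.569  2.871] F [ 0.9  0.4 -0.5] w 91.8
rot [0.2  0.09 0.02] shift_cm [13.31  1.37  1.01] len 134.2
```

```bash
python3 -m crank '[{"linear":[1,0.7,0.5],"delta_rot":[0.2,0.1,0],"fingers":1},{"linear":[3,0.7,0.5],"delta_rot":[0,0,0],"fingers":1},{"linear":[3,0,0],"delta_rot":[0,0,0],"fingers":1},{"linear":[3,0,0],"delta_rot":[0,0,0],"fingers":1},{"linear":[1.5,0,0],"delta_rot":[0,0,0],"fingers":1}]'
python3 -m crank '[{"linear":[1,0,0],"delta_rot":[0,0,0],"fingers":1},{"linear":[0.8,0,0],"delta_rot":[0,0,0],"fingers":1},{"linear":[0,0,0],"delta_rot":[0,0,0],"fingers":1},{"linear":[0,0,0],"delta_rot":[0,0,0],"fingers":0.3},{"linear":[0,0,0],"delta_rot":[0,0,0],"fingers":0.3}]'
python3 -m crank '[{"linear":[0,0,0],"delta_rot":[0,0,0],"fingers":0.3},{"linear":[0,0,0],"delta_rot":[0,0,0],"fingers":0.3},{"linear":[0,0,0],"delta_rot":[0,0,0],"fingers":0.3},{"linear":[0,0,0],"delta_rot":[0,0,0],"fingers":0.3},{"linear":[0,0,0],"delta_rot":[0,0,0],"fingers":0.3}]'
python3 -c "
from h import *
plan([427,-75,33],-3.1)"
```

```text
time: 31.0
tool_pos: [425.0, -73.8, 49.2]
tcp_rot: [-1.015, 1.569, 2.071]
contact_force: [0.0, 0.1, 1.2]
grip_width: 92.0
time: 31.5
tool_pos: [427.0, -73.5, 33.8]
tcp_rot: [-3.013, 1.567, 0.074]
contact_force: [0.3, 1.3, -0.1]
grip_width: 80.2
time: 32.0
tool_pos: [426.7, -73.4, 33.3]
tcp_rot: [-2.903, 1.568, 0.184]
contact_force: [-0.4, -0.5, 2.2]
grip_width: 47.5
t 32.0 p [426.7 -73.4  33.3] rpy [-2.903  1.568  0.184] F [-0.4 -0.5  2.2] w 47.5
rot [-0.01 -0.14  0.04] shift_cm [ 0.03  0.15 -0.04] len 1.6
```

```bash
cat >> h.py <<'E'
def eyecheck(h=19,r=9):
    s=bot.get_obs();Rt=R.from_euler('xyz',s['tcp_rot']); p=s['tool_pos']
    c=capture('top'); g=cv2.cvtColor(c['image'],cv2.COLOR_BGR2GRAY)
    # top face of plate: 8 mm below module middle
    e=p+Rt.apply([h+8,0,-44]); u=proj(c,e)[0]; print('pred eye px',u.round(1))
    x0,y0=np.round(u).astype(int)-r; w=g[y0:y0+2*r+1,x0:x0+2*r+1]
    print(w)
E
python3 -m crank '[{"linear":[-1,0,0],"delta_rot":[0,0,0],"fingers":0.3},{"linear":[-2,0,0],"delta_rot":[0,0,0],"fingers":0.3},{"linear":[-3,0,0],"delta_rot":[0,0,0],"fingers":0.3},{"linear":[-4,0,0],"delta_rot":[0,0,0],"fingers":0.3},{"linear":[-4,0,0],"delta_rot":[0,7,0],"fingers":0.3}]'
python3 -m crank '[{"linear":[0,0,0],"delta_rot":[0,7,0],"fingers":0.3},{"linear":[0,0,0],"delta_rot":[0,7,0],"fingers":0.3},{"linear":[0,0,0],"delta_rot":[0,7,0],"fingers":0.3},{"linear":[0,0,0],"delta_rot":[0,7,0],"fingers":0.3},{"linear":[0,0,0],"delta_rot":[0,0,0],"fingers":0.3}]'
python3 -c "
from h import *
st(); eyecheck()"
```

```text
time: 32.5
tool_pos: [427.8, -73.6, 175.0]
tcp_rot: [-3.135, 1.444, -0.047]
contact_force: [1.4, 0.1, -1.8]
grip_width: 47.6
time: 33.0
tool_pos: [427.0, -67.1, 172.5]
tcp_rot: [-3.102, 1.043, -0.007]
contact_force: [-0.2, 0.4, -2.1]
grip_width: 47.8
t 33.0 p [427.  -67.1 172.5] rpy [-3.102  1.043 -0.007] F [-0.2  0.4 -2.1] w 47.8
pred eye px [341.4 220.8]
[[ 63  65  74  97 116 124 123 124 124 123 123 123 123 120 116 109 107 108
  117]
 [ 61  64  72  94 116 123 123 122 122 122 121 121 120 118 114 107 104 106
  112]
 [ 72  73  77  93 111 119 119 120 118 118 118 117 116 112 108 100  99 103
  108]
 [ 99 100  98 103 113 123 129 132 133 131 128 123 121 119 116 110 110 114
  118]
 [124 124 122 121 125 137 156 173 178 177 173 168 168 168 167 165 166 167
  169]
 [138 136 136 135 137 148 176 202 211 211 210 212 215 218 217 216 216 218
  219]
 [142 141 141 141 141 147 169 194 205 208 212 220 231 236 234 230 231 236
  239]
 [142 142 141 141 141 140 144 155 163 168 176 196 220 234 230 215 216 229
  236]
 [142 141 141 141 140 134 121 110 110 113 124 154 199 225 220 190 181 199
  206]
 [141 141 141 141 140 131 111  91  85  87  92 126 179 212 209 173 149 157
  162]
 [141 140 140 140 140 132 116  99  98 100 105 121 157 185 184 158 140 139
  140]
 [142 140 140 140 141 137 130 121 119 121 123 127 139 153 153 143 140 139
  140]
 [141 141 140 141 141 141 137 134 133 133 134 134 138 140 141 140 140 141
  142]
 [141 141 140 142 141 142 141 140 140 139 139 139 140 140 140 140 140 142
  141]
 [134 134 134 135 136 135 135 135 134 134 134 135 135 136 135 135 135 137
  137]
 [109 107 108 109 109 108 108 108 108 108 110 112 114 114 114 114 114 114
  118]
 [ 67  65  65  67  65  65  65  65  65  66  69  73  75  75  76  74  75  75
   83]
 [ 33  31  30  30  32  33  33  32  32  34  34  38  40  39  38  38  38  40
   49]
 [ 24  25  24  24  25  26  23  26  25  24  23  25  27  23  26  25  25  22
   33]]
```

```bash
python3 -m crank '[{"linear":[0,-1,0],"delta_rot":[-0.9,-6,0],"fingers":0.3},{"linear":[0,-2,0],"delta_rot":[-0.9,-6,0],"fingers":0.3},{"linear":[0,-3,0],"delta_rot":[-0.9,-6,0],"fingers":0.3},{"linear":[0,-3,0],"delta_rot":[-0.9,-6,0],"fingers":0.3},{"linear":[0,-3,0],"delta_rot":[-0.9,-6,0],"fingers":0.3}]'
python3 -c "
from h import *
plan([537.5,210,130],1.9)"
```

```text
time: 33.55
tool_pos: [431.1, 46.2, 175.6]
tcp_rot: [-3.106, 1.504, 0.066]
contact_force: [0.4, 0.9, -3.0]
grip_width: 47.6
t 33.55 p [431.1  46.2 175.6] rpy [-3.106  1.504  0.066] F [ 0.4  0.9 -3. ] w 47.6
rot [-0.15 -3.82  0.13] shift_cm [  4.56 -16.02 -11.18] len 200.6
```

```bash
python3 -m crank '[{"linear":[0.2,-3,-2],"delta_rot":[-0.1,-2,0.1],"fingers":0.3},{"linear":[0.3,-3,-2],"delta_rot":[0,-1.8,0],"fingers":0.3},{"linear":[1,-3.5,-2.4],"delta_rot":[0,0,0],"fingers":0.3},{"linear":[1,-3.5,-2.4],"delta_rot":[0,0,0],"fingers":0.3},{"linear":[1,-3,-2.4],"delta_rot":[0,0,0],"fingers":0.3}]'
python3 -m crank '[{"linear":[1,0,0],"delta_rot":[0,0,0],"fingers":0.3},{"linear":[0,0,0],"delta_rot":[0,0,0],"fingers":0.3},{"linear":[0,0,0],"delta_rot":[0,0,0],"fingers":0.3},{"linear":[0,0,0],"delta_rot":[0,0,0],"fingers":0.3},{"linear":[0,0,0],"delta_rot":[0,0,0],"fingers":0.3}]'
python3 -c "
from h import *
plan([537.5,210,68],1.9)"
```

```text
time: 34.05
tool_pos: [538.5, 211.7, 142.9]
tcp_rot: [-2.767, 1.565, 0.408]
contact_force: [1.2, -0.9, -1.8]
grip_width: 47.7
time: 34.55
tool_pos: [537.1, 209.9, 134.0]
tcp_rot: [-2.161, 1.562, 1.014]
contact_force: [0.1, 0.4, -2.7]
grip_width: 48.5
t 34.55 p [537.1 209.9 134. ] rpy [-2.161  1.562  1.014] F [ 0.1  0.4 -2.7] w 48.5
rot [ 0.02 -0.28  0.42] shift_cm [ 6.6  -0.01 -0.04] len 66.0
```

```bash
python3 -m crank '[{"linear":[1.5,0,0],"delta_rot":[0,-0.3,0.4],"fingers":0.3},{"linear":[1.5,0,0],"delta_rot":[0,0,0],"fingers":0.3},{"linear":[1.2,0,0],"delta_rot":[0,0,0],"fingers":0.3},{"linear":[0.8,0,0],"delta_rot":[0,0,0],"fingers":0.3},{"linear":[0.5,0,0],"delta_rot":[0,0,0],"fingers":0.3}]'
python3 -m crank '[{"linear":[0.5,0,0],"delta_rot":[0,0,0],"fingers":0.3},{"linear":[0.3,0,0],"delta_rot":[0,0,0],"fingers":0.3},{"linear":[0.2,0,0],"delta_rot":[0,0,0],"fingers":0.3},{"linear":[0,0,0],"delta_rot":[0,0,0],"fingers":0.3},{"linear":[0,0,0],"delta_rot":[0,0,0],"fingers":0.3}]'
python3 -c "
from h import *
plan([537.5,210,68],1.9)"
```

```text
time: 35.05
tool_pos: [536.5, 210.8, 76.9]
tcp_rot: [-0.17, 1.568, 3.006]
contact_force: [0.7, -0.3, -1.7]
grip_width: 47.7
time: 35.55
tool_pos: [537.0, 211.0, 68.6]
tcp_rot: [-0.832, 1.569, 2.345]
contact_force: [-2.3, -0.1, 0.7]
grip_width: 47.6
t 35.55 p [537.  211.   68.6] rpy [-0.832  1.569  2.345] F [-2.3 -0.1  0.7] w 47.6
rot [0.12 0.05 0.06] shift_cm [ 0.06  0.1  -0.05] len 1.3
```

```bash
python3 -m crank '[{"linear":[0.1,0,0],"delta_rot":[0,0,0],"fingers":0.3},{"linear":[0,0,0],"delta_rot":[0,0,0],"fingers":0.3},{"linear":[0,0,0],"delta_rot":[0,0,0],"fingers":0.3},{"linear":[0,0,0],"delta_rot":[0,0,0],"fingers":0.3},{"linear":[0,0,0],"delta_rot":[0,0,0],"fingers":0.3}]'
python3 -m crank '[{"linear":[0,0,0],"delta_rot":[0,0,0],"fingers":1},{"linear":[0,0,0],"delta_rot":[0,0,0],"fingers":1},{"linear":[0,0,0],"delta_rot":[0,0,0],"fingers":1},{"linear":[0,0,0],"delta_rot":[0,0,0],"fingers":1},{"linear":[-2,0,0],"delta_rot":[0,0,0],"fingers":1}]'
python3 -m crank '[{"linear":[-3,0,0],"delta_rot":[0,0,0],"fingers":1},{"linear":[-4,0,0],"delta_rot":[0,0,0],"fingers":1},{"linear":[-4,2,1],"delta_rot":[0,0,0],"fingers":1},{"linear":[0,4,1.5],"delta_rot":[0,0,0],"fingers":1},{"linear":[0,4,1.5],"delta_rot":[0,0,0],"fingers":1}]'
python3 -m crank '[{"linear":[0,4,1.5],"delta_rot":[0,0,0],"fingers":1},{"linear":[0,4,1.5],"delta_rot":[0,0,0],"fingers":1},{"linear":[0,4,1],"delta_rot":[0,0,0],"fingers":1},{"linear":[0,4,0],"delta_rot":[0,0,0],"fingers":1},{"linear":[0,3,0],"delta_rot":[0,0,0],"fingers":1}]'
python3 -c "
from h import *
plan([428,-268,120],14.8)
a=capture('top'); b=capture('scene')
cv2.imwrite('pics/c10.png',np.hstack([cv2.resize(a['image'][150:270,190:310],(0,0),fx=3.3,fy=3.3,interpolation=2),cv2.resize(a['image'][170:290,360:480],(0,0),fx=3.3,fy=3.3,interpolation=2)]))
cv2.imwrite('pics/t10.png',a['image']);cv2.imwrite('pics/s10.png',b['image'])"
```

```text
time: 36.05
tool_pos: [537.0, 211.0, 68.4]
tcp_rot: [-1.103, 1.57, 2.074]
contact_force: [-5.0, -0.4, 8.5]
grip_width: 48.0
time: 36.55
tool_pos: [535.2, 210.5, 84.8]
tcp_rot: [0.032, 1.564, -3.075]
contact_force: [0.8, 0.2, -0.0]
grip_width: 83.5
time: 37.05
tool_pos: [500.7, 108.9, 198.3]
tcp_rot: [-2.687, 1.569, 0.492]
contact_force: [0.4, -0.2, -0.1]
grip_width: 91.7
time: 37.55
tool_pos: [467.0, -84.0, 197.1]
tcp_rot: [-0.329, 1.57, 2.846]
contact_force: [-0.3, -0.4, 0.2]
grip_width: 91.8
t 37.55 p [467.  -84.  197.1] rpy [-0.329  1.57   2.846] F [-0.3 -0.4  0.2] w 91.8
rot [-12.85   0.05   0.03] shift_cm [ 7.71 16.79  8.47] len 203.3
```

View pics/c10.png

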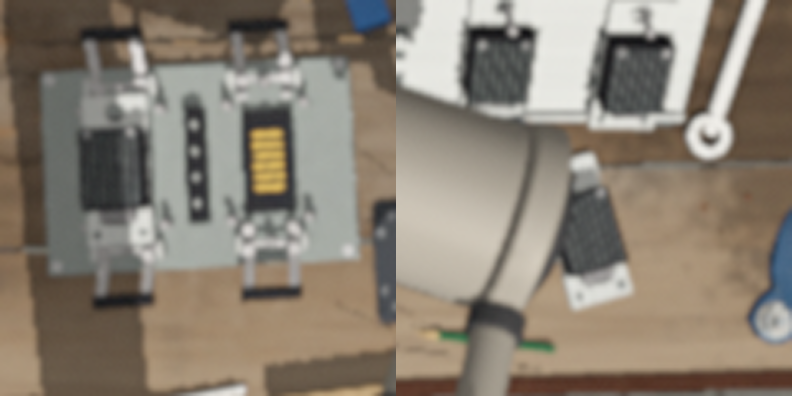

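C sits on the toes in socket 1; D's corners (420,216), (432,259), (414,264) are unmoved. Pick D.

```bash
python3 -m crank '[{"linear":[1,3,1.5],"delta_rot":[-4,0,0],"fingers":1},{"linear":[1,3,1.5],"delta_rot":[-4,0,0],"fingers":1},{"linear":[1,3,1.5],"delta_rot":[-4.8,0,0],"fingers":1},{"linear":[1,3,1.5],"delta_rot":[0,0,0],"fingers":1},{"linear":[1,3,1.5],"delta_rot":[0,0,0],"fingers":1}]'
python3 -c "
from h import *
plan([428.5,-268,33],14.8)"
```

```text
time: 38.15
tool_pos: [418.2, -241.9, 146.5]
tcp_rot: [-0.907, 1.569, 2.494]
contact_force: [0.4, 0.7, -0.8]
grip_width: 91.8
t 38.15 p [ 418.2 -241.9  146.5] rpy [-0.907  1.569  2.494] F [ 0.4  0.7 -0.8] w 91.8
rot [0.06 0.06 0.07] shift_cm [11.35  2.79 -0.33] len 116.9
```

```bash
python3 -m crank '[{"linear":[0,1.4,-0.1],"delta_rot":[0,0,0],"fingers":1},{"linear":[2,1.4,-0.2],"delta_rot":[0,0,0],"fingers":1},{"linear":[3,0,0],"delta_rot":[0,0,0],"fingers":1},{"linear":[3,0,0],"delta_rot":[0,0,0],"fingers":1},{"linear":[1.5,0,0],"delta_rot":[0,0,0],"fingers":1}]'
python3 -m crank '[{"linear":[1,0,0],"delta_rot":[0,0,0],"fingers":1},{"linear":[0.8,0,0],"delta_rot":[0,0,0],"fingers":1},{"linear":[0,0,0],"delta_rot":[0,0,0],"fingers":1},{"linear":[0,0,0],"delta_rot":[0,0,0],"fingers":0.3},{"linear":[0,0,0],"delta_rot":[0,0,0],"fingers":0.3}]'
python3 -m crank '[{"linear":[0,0,0],"delta_rot":[0,0,0],"fingers":0.3},{"linear":[0,0,0],"delta_rot":[0,0,0],"fingers":0.3},{"linear":[0,0,0],"delta_rot":[0,0,0],"fingers":0.3},{"linear":[0,0,0],"delta_rot":[0,0,0],"fingers":0.3},{"linear":[0,0,0],"delta_rot":[0,0,0],"fingers":0.3}]'
python3 -m crank '[{"linear":[-1,0,0],"delta_rot":[0,0,0],"fingers":0.3},{"linear":[-2,0,0],"delta_rot":[0,0,0],"fingers":0.3},{"linear":[-3,0,0],"delta_rot":[0,0,0],"fingers":0.3},{"linear":[-4,0,0],"delta_rot":[0,0,0],"fingers":0.3},{"linear":[-4,0,0],"delta_rot":[0,7,0],"fingers":0.3}]'
python3 -m crank '[{"linear":[0,-1,0],"delta_rot":[0,7,0],"fingers":0.3},{"linear":[0,-1,0],"delta_rot":[0,7,0],"fingers":0.3},{"linear":[0,-1,0],"delta_rot":[0,7,0],"fingers":0.3},{"linear":[0,0,0],"delta_rot":[0,7,0],"fingers":0.3},{"linear":[0,0,0],"delta_rot":[0,0,0],"fingers":0.3}]'
python3 -c "
from h import *
st(); eyecheck()"
```

```text
time: 38.65
tool_pos: [428.1, -266.0, 49.8]
tcp_rot: [-0.961, 1.566, 2.439]
contact_force: [-0.1, 0.1, -0.4]
grip_width: 91.6
time: 39.15
tool_pos: [428.7, -268.0, 34.6]
tcp_rot: [0.36, 1.57, -2.523]
contact_force: [0.2, -1.4, 0.4]
grip_width: 80.3
time: 39.65
tool_pos: [428.3, -267.9, 34.0]
tcp_rot: [-0.588, 1.569, 2.812]
contact_force: [-0.5, -0.9, 0.7]
grip_width: 47.8
time: 40.15
tool_pos: [429.8, -267.0, 175.4]
tcp_rot: [-3.131, 1.448, 0.273]
contact_force: [0.4, -0.7, -1.8]
grip_width: 47.8
time: 40.65
tool_pos: [419.1, -238.2, 173.2]
tcp_rot: [-3.133, 0.969, 0.264]
contact_force: [-0.7, -0.2, -2.6]
grip_width: 47.6
t 40.65 p [ 419.1 -238.2  173.2] rpy [-3.133  0.969  0.264] F [-0.7 -0.2 -2.6] w 47.6
pred eye px [413.2 223.6]
[[ 82 104 118 122 120 121 121 120 120 119 119 118 115 113 115 115 116 118
  117]
 [ 83 101 117 123 123 122 122 121 121 121 121 121 121 121 123 124 127 129
  127]
 [ 95 110 122 124 124 123 124 124 124 124 126 128 128 130 132 134 136 137
  136]
 [113 121 124 126 125 127 126 128 128 129 131 133 135 136 137 138 140 142
  139]
 [122 126 128 128 129 131 131 132 
[... 481 characters left out ...]
 139 140 138 135 135 138 140 140 141 141 140
  139]
 [140 141 140 141 141 139 138 137 137 137 137 139 140 141 139 136 134 129
  124]
 [140 141 141 142 141 140 140 140 140 140 139 137 135 134 127 118 111 100
   88]
 [140 142 141 142 142 142 141 139 137 135 130 121 114 107  96  82  70  59
   48]
 [140 141 141 141 138 137 133 128 119 111 100  87  75  65  54  44  35  30
   26]
 [137 137 136 130 122 115 107  97  81  71  59  48  38  32  29  26  25  25
   26]
 [125 117 110 101  88  76  65  55  43  36  31  27  27  25  25  26  26  29
   27]
 [104  82  70  59  48  40  32  29  29  26  25  26  27  27  28  26  28  30
   31]
 [ 82  47  34  28  26  26  25  24  26  26  28  29  28  30  28  31  32  33
   40]]
```

D's eye is within ~0.6 px of prediction. Carry it to socket 2.

```bash
python3 -m crank '[{"linear":[0,-2,0],"delta_rot":[2.5,-6.5,0],"fingers":0.3},{"linear":[0,-3,0],"delta_rot":[2.5,-6.5,0],"fingers":0.3},{"linear":[0,-3,0],"delta_rot":[2.5,-6.5,0],"fingers":0.3},{"linear":[0,-3,0],"delta_rot":[2.5,-6.5,0],"fingers":0.3},{"linear":[0,-3,0],"delta_rot":[1,-6,0],"fingers":0.3}]'
python3 -c "
from h import *
plan([541,100.7,150],1.9)"
```

```text
time: 41.2
tool_pos: [399.2, -120.7, 179.1]
tcp_rot: [-2.62, 1.432, 0.634]
contact_force: [-0.0, -0.1, -2.4]
grip_width: 48.2
t 41.2 p [ 399.2 -120.7  179.1] rpy [-2.62   1.432  0.634] F [-0.  -0.1 -2.4] w 48.2
rot [ 4.56 -6.76  4.25] shift_cm [  2.91 -21.66 -14.91] len 264.6
```

```bash
python3 -m crank '[{"linear":[0,-2,-1.5],"delta_rot":[1.6,-2.3,1.4],"fingers":0.3},{"linear":[0,-3,-2],"delta_rot":[1.5,-2.3,1.4],"fingers":0.3},{"linear":[0,-3,-2],"delta_rot":[1.5,-2.2,1.4],"fingers":0.3},{"linear":[0,-3,-2],"delta_rot":[0,0,0],"fingers":0.3},{"linear":[0,-3,-2],"delta_rot":[0,0,0],"fingers":0.3}]'
python3 -m crank '[{"linear":[0,-3,-2],"delta_rot":[0,0,0],"fingers":0.3},{"linear":[0,-3,-2],"delta_rot":[0,0,0],"fingers":0.3},{"linear":[1,-1.2,-1.2],"delta_rot":[0,0,0],"fingers":0.3},{"linear":[1,0,0],"delta_rot":[0,0,0],"fingers":0.3},{"linear":[0,0,0],"delta_rot":[0,0,0],"fingers":0.3}]'
python3 -c "
from h import *
plan([541,100.7,68],1.9)"
```

```text
time: 41.7
tool_pos: [485.9, 27.0, 187.8]
tcp_rot: [-2.695, 1.565, 0.482]
contact_force: [0.7, -0.6, -2.1]
grip_width: 47.6
time: 42.2
tool_pos: [532.6, 99.4, 166.2]
tcp_rot: [-1.653, 1.566, 1.525]
contact_force: [-0.5, -0.7, -1.8]
grip_width: 47.9
t 42.2 p [532.6  99.4 166.2] rpy [-1.653  1.566  1.525] F [-0.5 -0.7 -1.8] w 47.9
rot [ 0.2  -0.02  0.26] shift_cm [ 9.82 -0.1  -0.84] len 98.5
```

```bash
python3 -m crank '[{"linear":[1,-0.1,-0.5],"delta_rot":[0.2,0,0.2],"fingers":0.3},{"linear":[2,0,-0.3],"delta_rot":[0,0,0],"fingers":0.3},{"linear":[2,0,0],"delta_rot":[0,0,0],"fingers":0.3},{"linear":[2,0,0],"delta_rot":[0,0,0],"fingers":0.3},{"linear":[0,0,0],"delta_rot":[0,0,0],"fingers":0.3}]'
python3 -c "
from h import *
plan([541,100.7,68],1.9)"
```

```text
time: 42.7
tool_pos: [540.0, 99.8, 95.1]
tcp_rot: [-0.968, 1.567, 2.205]
contact_force: [0.1, -0.6, -2.7]
grip_width: 47.8
t 42.7 p [540.   99.8  95.1] rpy [-0.968  1.567  2.205] F [ 0.1 -0.6 -2.7] w 47.8
rot [-0.12  0.11  0.17] shift_cm [ 2.71 -0.09 -0.11] len 27.1
```

```bash
python3 -m crank '[{"linear":[0.6,-0.1,-0.1],"delta_rot":[0,0,0],"fingers":0.3},{"linear":[0.6,0,0],"delta_rot":[0,0,0],"fingers":0.3},{"linear":[0.6,0,0],"delta_rot":[0,0,0],"fingers":0.3},{"linear":[0.5,0,0],"delta_rot":[0,0,0],"fingers":0.3},{"linear":[0.2,0,0],"delta_rot":[0,0,0],"fingers":0.3}]'
python3 -m crank '[{"linear":[0.1,0,0],"delta_rot":[0,0,0],"fingers":0.3},{"linear":[0.1,0,0],"delta_rot":[0,0,0],"fingers":0.3},{"linear":[0,0,0],"delta_rot":[0,0,0],"fingers":0.3},{"linear":[0,0,0],"delta_rot":[0,0,0],"fingers":0.3},{"linear":[0,0,0],"delta_rot":[0,0,0],"fingers":0.3}]'
python3 -c "
from h import *
plan([541,100.7,68],1.9)"
```

```text
time: 43.2
tool_pos: [542.4, 101.9, 72.0]
tcp_rot: [-2.147, 1.566, 1.028]
contact_force: [-0.5, -0.2, -2.6]
grip_width: 48.0
time: 43.7
tool_pos: [542.7, 102.0, 70.6]
tcp_rot: [-2.275, 1.566, 0.9]
contact_force: [0.5, -0.4, -2.1]
grip_width: 47.8
t 43.7 p [542.7 102.   70.6] rpy [-2.275  1.566  0.9  ] F [ 0.5 -0.4 -2.1] w 47.8
rot [-0.01 -0.19  0.22] shift_cm [0.26 0.12 0.17] len 3.3
```

```bash
python3 -m crank '[{"linear":[0,0.1,0.15],"delta_rot":[0,-0.2,0.2],"fingers":0.3},{"linear":[0.1,0,0],"delta_rot":[0,0,0],"fingers":0.3},{"linear":[0.1,0,0],"delta_rot":[0,0,0],"fingers":0.3},{"linear":[0.1,0,0],"delta_rot":[0,0,0],"fingers":0.3},{"linear":[0,0,0],"delta_rot":[0,0,0],"fingers":0.3}]'
python3 -c "
from h import *
plan([541,100.7,68],1.9)"
```

```text
time: 44.2
tool_pos: [541.4, 100.9, 68.8]
tcp_rot: [-2.694, 1.57, 0.481]
contact_force: [-3.8, -0.8, 10.8]
grip_width: 47.8
t 44.2 p [541.4 100.9  68.8] rpy [-2.694  1.57   0.481] F [-3.8 -0.8 10.8] w 47.8
rot [ 0.   -0.03  0.02] shift_cm [0.08 0.02 0.04] len 0.9
```

```bash
python3 -m crank '[{"linear":[0,0,0],"delta_rot":[0,0,0],"fingers":1},{"linear":[0,0,0],"delta_rot":[0,0,0],"fingers":1},{"linear":[0,0,0],"delta_rot":[0,0,0],"fingers":1},{"linear":[0,0,0],"delta_rot":[0,0,0],"fingers":1},{"linear":[-2,0,0],"delta_rot":[0,0,0],"fingers":1}]'
python3 -m crank '[{"linear":[-3,0,0],"delta_rot":[0,0,0],"fingers":0},{"linear":[-4,0,0],"delta_rot":[0,0,0],"fingers":0},{"linear":[0,0,3],"delta_rot":[0,0,0],"fingers":0},{"linear":[0,0,4],"delta_rot":[0,0,0],"fingers":0},{"linear":[0,0,4],"delta_rot":[0,0,0],"fingers":0}]'
python3 -c "
from h import *
plan([*seat(2)-[118,4],70],1.9)
class C(dict): pass
t=capture('top'); s=capture('scene')
for c,f,(x0,x1,y0,y1) in ((t,'pics/top0.png',(265,312,115,165)),(s,'pics/scene0.png',(235,285,180,218))):
    im=cv2.imread(f)[y0:y1,x0:x1]; h=cv2.cvtColor(im,cv2.COLOR_BGR2HSV)
    for nm,lo,hi in (('yel',(18,120,60),(35,255,255)),('blue',(100,120,40),(125,255,255))):
        m=cv2.inRange(h,lo,hi); n,l,stt,ce=cv2.connectedComponentsWithStats(m)
        for i in range(1,n):
            if stt[i,4]>15:
                a,b,w,hh,_=stt[i]; P=[ray(c,(x0+u,y0+v),20)[:2].round(0).tolist() for u,v in ((a,b),(a+w,b+hh),(a,b+hh),(a+w,b))]; print(nm,(x0+a,y0+b,w,hh),P)
"
```

```text
time: 44.7
tool_pos: [539.4, 100.8, 85.3]
tcp_rot: [-0.06, 1.565, 3.115]
contact_force: [0.2, 0.4, -0.4]
grip_width: 83.2
time: 45.2
tool_pos: [430.0, 97.2, 157.5]
tcp_rot: [-1.423, 1.57, 1.751]
contact_force: [-0.7, 0.2, -0.9]
grip_width: 52.0
t 45.2 p [430.   97.2 157.5] rpy [-1.423  1.57   1.751] F [-0.7  0.2 -0.9] w 52.0
rot [-0.02  0.    0.03] shift_cm [8.75 0.04 0.82] len 87.8
yel (np.int32(275), np.int32(124), np.int32(31), np.int32(25)) [[731.0, 87.0], [665.0, 9.0], [666.0, 88.0], [729.0, 7.0]]
blue (np.int32(296), np.int32(146), np.int32(12), np.int32(13)) [[673.0, 34.0], [639.0, 4.0], [640.0, 35.0], [672.0, 3.0]]
yel (np.int32(255), np.int32(180), np.int32(30), np.int32(14)) [[764.0, -3.0], [658.0, -30.0], [716.0, 33.0], [703.0, -67.0]]
yel (np.int32(242), np.int32(188), np.int32(24), np.int32(27)) [[762.0, 45.0], [630.0, 60.0], [674.0, 108.0], [714.0, -5.0]]
blue (np.int32(266), np.int32(196), np.int32(12), np.int32(14)) [[688.0, 15.0], [622.0, 25.0], [645.0, 49.0], [665.0, -10.0]]
```

```bash
python3 -m crank '[{"linear":[0.5,0,0.4],"delta_rot":[0,0,0],"fingers":0},{"linear":[1.5,0,0.4],"delta_rot":[0,0,0],"fingers":0},{"linear":[2.5,0,0],"delta_rot":[0,0,0],"fingers":0},{"linear":[2.7,0,0],"delta_rot":[0,0,0],"fingers":0},{"linear":[1.4,0,0],"delta_rot":[0,0,0],"fingers":0}]'
python3 -m crank '[{"linear":[0,0,-0.6],"delta_rot":[0,0,0],"fingers":0},{"linear":[-0.2,0,-0.6],"delta_rot":[0,0,0],"fingers":0},{"linear":[-0.3,0,-0.6],"delta_rot":[0,0,0],"fingers":0},{"linear":[-0.3,0,-0.6],"delta_rot":[0,0,0],"fingers":0},{"linear":[-0.2,0,-0.5],"delta_rot":[0,0,0],"fingers":0}]'
python3 -c "
from h import *
plan([541-78,98,82],1.9)"
```

```text
time: 45.8
tool_pos: [423.5, 96.9, 69.4]
tcp_rot: [-0.199, 1.569, 2.976]
contact_force: [-0.4, -0.2, 0.1]
grip_width: 4.2
time: 46.3
tool_pos: [449.0, 98.0, 81.3]
tcp_rot: [-0.037, 1.562, 3.138]
contact_force: [-2.9, -0.0, 2.9]
grip_width: 0.6
t 46.3 p [449.   98.   81.3] rpy [-0.037  1.562  3.138] F [-2.9 -0.   2.9] w 0.6
rot [0.02 0.5  0.02] shift_cm [-0.07  0.05 -1.4 ] len 14.0
```

```bash
python3 -m crank '[{"linear":[-0.1,0,-0.4],"delta_rot":[0,0,0],"fingers":0},{"linear":[0,0,-0.4],"delta_rot":[0,0,0],"fingers":0},{"linear":[0,0,-0.4],"delta_rot":[0,0,0],"fingers":0},{"linear":[0,0,-0.2],"delta_rot":[0,0,0],"fingers":0},{"linear":[0,0,0],"delta_rot":[0,0,0],"fingers":0}]'
python3 -m crank '[{"linear":[0,0,-0.1],"delta_rot":[0,0,0],"fingers":0},{"linear":[0,0,-0.1],"delta_rot":[0,0,0],"fingers":0},{"linear":[0,0,0],"delta_rot":[0,0,0],"fingers":0},{"linear":[0,0,0],"delta_rot":[0,0,0],"fingers":0},{"linear":[0,0,0],"delta_rot":[0,0,0],"fingers":0}]'
```

```text
time: 46.8
tool_pos: [459.8, 98.3, 81.7]
tcp_rot: [-0.01, 1.554, -3.118]
contact_force: [-23.9, -0.6, 19.0]
grip_width: 0.1
time: 47.3
tool_pos: [460.0, 98.4, 81.7]
tcp_rot: [-0.002, 1.551, -3.109]
contact_force: [-30.1, -1.9, 23.6]
grip_width: 0.2
```

```bash
python3 -m crank '[{"linear":[0,0,1],"delta_rot":[0,0,0],"fingers":0},{"linear":[-2,0,0],"delta_rot":[0,0,0],"fingers":0},{"linear":[-2.5,-0.5,-3],"delta_rot":[0,0,0],"fingers":0},{"linear":[0,0,-4],"delta_rot":[0,0,0],"fingers":0},{"linear":[0,0,-4],"delta_rot":[0,0,0],"fingers":0}]'
python3 -m crank '[{"linear":[0,0,-4],"delta_rot":[0,0,0],"fingers":0},{"linear":[0,0,-4],"delta_rot":[0,0,0],"fingers":0},{"linear":[0,0,-1],"delta_rot":[0,0,0],"fingers":0},{"linear":[0,0,0],"delta_rot":[0,0,0],"fingers":0},{"linear":[0,0,0],"delta_rot":[0,0,0],"fingers":0}]'
python3 -c "
from h import *
plan([657,108,71],1.9)
b=capture('scene')
cv2.imwrite('pics/s11.png',cv2.resize(b['image'][185:315,190:340],(0,0),fx=4,fy=4,interpolation=2))"
```

```text
time: 47.8
tool_pos: [571.2, 107.0, 129.2]
tcp_rot: [-3.034, 1.566, 0.141]
contact_force: [0.5, 0.0, -0.9]
grip_width: -0.1
time: 48.3
tool_pos: [657.9, 109.7, 127.0]
tcp_rot: [-0.53, 1.57, 2.644]
contact_force: [-0.1, 0.2, -0.4]
grip_width: 0.4
t 48.3 p [657.9 109.7 127. ] rpy [-0.53   1.57   2.644] F [-0.1  0.2 -0.4] w 0.4
rot [-0.02  0.04  0.03] shift_cm [5.6  0.16 0.1 ] len 56.0
```

View pics/s11.png

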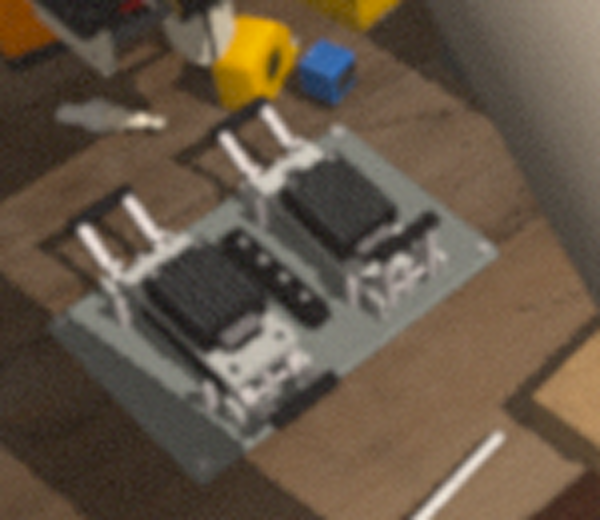

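```bash
python3 -m crank '[{"linear":[1,0.1,0.1],"delta_rot":[0,0,0],"fingers":0},{"linear":[2,0,0],"delta_rot":[0,0,0],"fingers":0},{"linear":[2,0,0],"delta_rot":[0,0,0],"fingers":0},{"linear":[0.6,0,0],"delta_rot":[0,0,0],"fingers":0},{"linear":[0,0,0],"delta_rot":[0,0,0],"fingers":0}]'
python3 -m crank '[{"linear":[0,0,0.5],"delta_rot":[0,0,0],"fingers":0},{"linear":[-0.2,0,0.6],"delta_rot":[0,0,0],"fingers":0},{"linear":[-0.3,0,0.6],"delta_rot":[0,0,0],"fingers":0},{"linear":[-0.3,0,0.6],"delta_rot":[0,0,0],"fingers":0},{"linear":[-0.3,0,0.5],"delta_rot":[0,0,0],"fingers":0}]'
python3 -c "
from h import *
plan([541+78,108,82],1.9)"
```

```text
time: 48.85
tool_pos: [657.3, 108.6, 70.9]
tcp_rot: [-2.903, 1.569, 0.271]
contact_force: [3.5, 1.0, 0.7]
grip_width: 0.2
time: 49.35
tool_pos: [631.9, 107.8, 86.0]
tcp_rot: [-3.083, 1.561, 0.092]
contact_force: [3.2, -0.6, 2.4]
grip_width: 0.3
t 49.35 p [631.9 107.8  86. ] rpy [-3.083  1.561  0.092] F [ 3.2 -0.6  2.4] w 0.3
rot [-0.02 -0.56  0.03] shift_cm [ 0.4  -0.06  1.29] len 13.5
```

```bash
python3 -m crank '[{"linear":[0.1,0,0.4],"delta_rot":[0,0,0],"fingers":0},{"linear":[0,0,0.4],"delta_rot":[0,0,0],"fingers":0},{"linear":[0,0,0.4],"delta_rot":[0,0,0],"fingers":0},{"linear":[0,0,0.2],"delta_rot":[0,0,0],"fingers":0},{"linear":[0,0,0],"delta_rot":[0,0,0],"fingers":0}]'
python3 -c "
from h import *
plan([541+78,108,82],1.9)"
```

```text
time: 49.85
tool_pos: [622.0, 107.5, 82.7]
tcp_rot: [-3.085, 1.553, 0.089]
contact_force: [26.7, 1.6, -8.5]
grip_width: 0.2
t 49.85 p [622.  107.5  82.7] rpy [-3.085  1.553  0.089] F [26.7  1.6 -8.5] w 0.2
rot [-0.05 -1.02  0.06] shift_cm [ 0.07 -0.06  0.3 ] len 3.1
```

```bash
python3 -m crank '[{"linear":[0,0,-1],"delta_rot":[0,0,0],"fingers":0},{"linear":[-2,0,-1],"delta_rot":[0,0,0],"fingers":0},{"linear":[-2,-2,-1],"delta_rot":[0,0,0],"fingers":0},{"linear":[0,-4,-0.5],"delta_rot":[0,0,0],"fingers":0},{"linear":[0,-4.2,0],"delta_rot":[0,0,0],"fingers":0}]'
python3 -c "
from h import *
plan([654,212,71],1.9)"
```

```text
time: 50.35
tool_pos: [646.0, 210.5, 120.7]
tcp_rot: [0.022, 1.568, -3.089]
contact_force: [-0.6, 0.6, -0.1]
grip_width: 0.6
t 50.35 p [646.  210.5 120.7] rpy [ 0.022  1.568 -3.089] F [-0.6  0.6 -0.1] w 0.6
rot [-0.14  0.17 -0.  ] shift_cm [ 4.97 -0.13 -0.8 ] len 50.3
```

```bash
python3 -m crank '[{"linear":[0,0,-0.8],"delta_rot":[0,0,0],"fingers":0},{"linear":[1.5,0,0],"delta_rot":[0,0,0],"fingers":0},{"linear":[2,0,0],"delta_rot":[0,0,0],"fingers":0},{"linear":[1.5,0,0],"delta_rot":[0,0,0],"fingers":0},{"linear":[0,0,0],"delta_rot":[0,0,0],"fingers":0}]'
python3 -m crank '[{"linear":[0,0,0.5],"delta_rot":[0,0,0],"fingers":0},{"linear":[-0.2,0,0.6],"delta_rot":[0,0,0],"fingers":0},{"linear":[-0.3,0,0.6],"delta_rot":[0,0,0],"fingers":0},{"linear":[-0.3,0,0.6],"delta_rot":[0,0,0],"fingers":0},{"linear":[-0.2,0,0.5],"delta_rot":[0,0,0],"fingers":0}]'
python3 -m crank '[{"linear":[0,0,0.4],"delta_rot":[0,0,0],"fingers":0},{"linear":[0,0,0.4],"delta_rot":[0,0,0],"fingers":0},{"linear":[0,0,0.3],"delta_rot":[0,0,0],"fingers":0},{"linear":[0,0,0.2],"delta_rot":[0,0,0],"fingers":0},{"linear":[0,0,0],"delta_rot":[0,0,0],"fingers":0}]'
python3 -c "
from h import *
plan([537.4+78,212,82],1.9)"
```

```text
time: 50.85
tool_pos: [654.1, 209.1, 68.3]
tcp_rot: [0.1, 1.568, -3.01]
contact_force: [1.5, 0.3, -1.2]
grip_width: 0.5
time: 51.35
tool_pos: [628.1, 208.6, 83.0]
tcp_rot: [-2.965, 1.566, 0.208]
contact_force: [3.5, -0.1, 2.1]
grip_width: 0.5
time: 51.85
tool_pos: [618.8, 208.8, 81.7]
tcp_rot: [-3.06, 1.558, 0.114]
contact_force: [21.3, 1.0, -7.5]
grip_width: 0.6
t 51.85 p [618.8 208.8  81.7] rpy [-3.06   1.558  0.114] F [21.3  1.  -7.5] w 0.6
rot [-0.05 -0.71  0.06] shift_cm [-0.03 -0.33  0.33] len 4.7
```

```bash
python3 -m crank '[{"linear":[0,0,-1],"delta_rot":[0,0,0],"fingers":0},{"linear":[-2,0,0],"delta_rot":[0,0,0],"fingers":0},{"linear":[-2.5,0,2],"delta_rot":[0,0,0],"fingers":0},{"linear":[0,0,4],"delta_rot":[0,0,0],"fingers":0},{"linear":[0,0,4],"delta_rot":[0,0,0],"fingers":0}]'
python3 -m crank '[{"linear":[0,0,4],"delta_rot":[0,0,0],"fingers":0},{"linear":[0,0,4],"delta_rot":[0,0,0],"fingers":0},{"linear":[0,0,3.6],"delta_rot":[0,0,0],"fingers":0},{"linear":[0,0,0],"delta_rot":[0,0,0],"fingers":0},{"linear":[0,0,0],"delta_rot":[0,0,0],"fingers":0}]'
python3 -c "
from h import *
plan([419,207,70],1.9)"
```

```text
time: 52.35
tool_pos: [521.1, 205.8, 125.5]
tcp_rot: [0.009, 1.567, -3.1]
contact_force: [-0.0, 0.7, -0.6]
grip_width: 0.3
time: 52.85
tool_pos: [406.4, 202.4, 126.1]
tcp_rot: [0.042, 1.568, -3.066]
contact_force: [0.4, 0.7, -0.5]
grip_width: 0.2
t 52.85 p [406.4 202.4 126.1] rpy [ 0.042  1.568 -3.066] F [ 0.4  0.7 -0.5] w 0.2
rot [ 0.02  0.16 -0.01] shift_cm [ 5.61 -0.42 -1.27] len 57.6
```

```bash
python3 -m crank '[{"linear":[0,-0.4,-1.2],"delta_rot":[0,0,0],"fingers":0},{"linear":[1.6,0,0],"delta_rot":[0,0,0],"fingers":0},{"linear":[2,0,0],"delta_rot":[0,0,0],"fingers":0},{"linear":[2,0,0],"delta_rot":[0,0,0],"fingers":0},{"linear":[0,0,0],"delta_rot":[0,0,0],"fingers":0}]'
python3 -m crank '[{"linear":[0,0,-0.6],"delta_rot":[0,0,0],"fingers":0},{"linear":[-0.2,0,-0.6],"delta_rot":[0,0,0],"fingers":0},{"linear":[-0.3,0,-0.6],"delta_rot":[0,0,0],"fingers":0},{"linear":[-0.3,0,-0.6],"delta_rot":[0,0,0],"fingers":0},{"linear":[-0.2,0,-0.5],"delta_rot":[0,0,0],"fingers":0}]'
python3 -m crank '[{"linear":[-0.1,0,-0.4],"delta_rot":[0,0,0],"fingers":0},{"linear":[0,0,-0.4],"delta_rot":[0,0,0],"fingers":0},{"linear":[0,0,-0.4],"delta_rot":[0,0,0],"fingers":0},{"linear":[0,0,-0.2],"delta_rot":[0,0,0],"fingers":0},{"linear":[0,0,0],"delta_rot":[0,0,0],"fingers":0}]'
python3 -c "
from h import *
plan([537.4-78,207,82],1.9)"
```

```text
time: 53.35
tool_pos: [418.7, 206.3, 68.0]
tcp_rot: [0.174, 1.565, -2.936]
contact_force: [-0.7, 0.4, 0.9]
grip_width: 0.5
time: 53.85
tool_pos: [433.6, 206.9, 80.5]
tcp_rot: [0.106, 1.536, -3.002]
contact_force: [-34.2, -2.1, 30.2]
grip_width: 0.6
time: 54.35
tool_pos: [456.1, 208.1, 81.6]
tcp_rot: [0.067, 1.555, -3.041]
contact_force: [-26.3, 0.8, 19.4]
grip_width: 0.5
t 54.35 p [456.1 208.1  81.6] rpy [ 0.067  1.555 -3.041] F [-26.3   0.8  19.4] w 0.5
rot [-0.01  0.91 -0.06] shift_cm [-0.04  0.12 -0.32] len 3.5
```

```bash
python3 -m crank '[{"linear":[0,0,1.5],"delta_rot":[0,0,0],"fingers":0},{"linear":[-3,0,1],"delta_rot":[0,0,0],"fingers":0},{"linear":[-4,0,0],"delta_rot":[0,0,0],"fingers":0},{"linear":[-4,3,-0.5],"delta_rot":[0,0,0],"fingers":0},{"linear":[0,4,-0.5],"delta_rot":[0,0,0],"fingers":0}]'
for i in 1 2; do python3 -m crank '[{"linear":[0,4,0],"delta_rot":[0,0,0],"fingers":0},{"linear":[0,4,0],"delta_rot":[0,0,0],"fingers":0},{"linear":[0,4,0],"delta_rot":[0,0,0],"fingers":0},{"linear":[0,3,0],"delta_rot":[0,0,0],"fingers":0},{"linear":[0,3,0],"delta_rot":[0,0,0],"fingers":0}]'; done
python3 -c "
from h import *
st()
a=capture('top'); b=capture('scene')
z=lambda im,r,f: cv2.resize(im[r[2]:r[3],r[0]:r[1]],(0,0),fx=f,fy=f,interpolation=2)
b0=cv2.imread('pics/scene0.png'); a0=cv2.imread('pics/top0.png')
R1=(195,305,150,245); R2=(195,325,205,310)
cv2.imwrite('pics/c12.png',np.vstack([np.hstack([z(b0,R2,3),z(b['image'],R2,3)]),cv2.resize(np.hstack([z(a0,R1,3),z(a['image'],R1,3)]),(780,270))]))
cv2.imwrite('pics/t12.png',a['image']);cv2.imwrite('pics/s12.png',b['image'])"
```

```text
time: 54.85
tool_pos: [454.0, 138.7, 197.4]
tcp_rot: [-2.993, 1.558, 0.184]
contact_force: [1.4, -0.8, -0.7]
grip_width: 0.4
time: 55.35
tool_pos: [456.9, -44.1, 192.3]
tcp_rot: [2.928, 1.569, -0.181]
contact_force: [0.3, 0.0, 0.4]
grip_width: 0.5
time: 55.85
tool_pos: [462.4, -224.5, 192.1]
tcp_rot: [2.508, 1.569, -0.602]
contact_force: [0.2, 0.1, -0.0]
grip_width: 0.4
t 55.85 p [ 462.4 -224.5  192.1] rpy [ 2.508  1.569 -0.602] F [ 0.2  0.1 -0. ] w 0.4
```

View pics/c12.png

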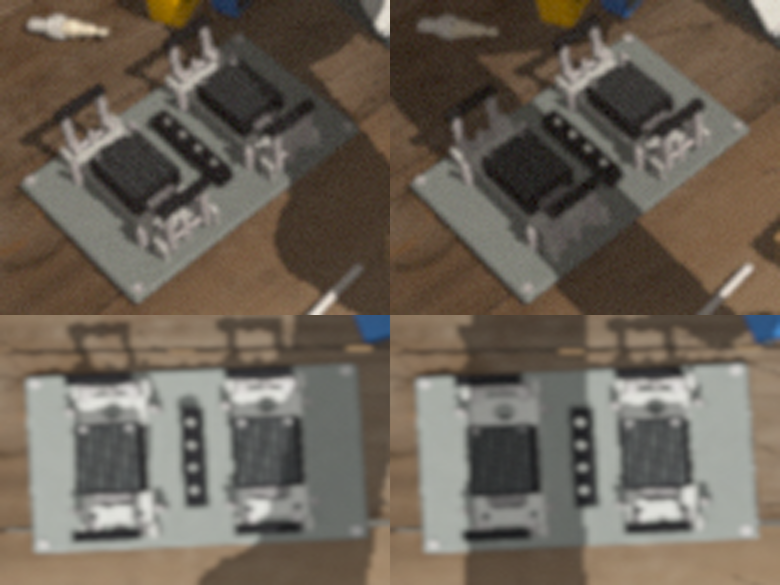

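The after picture matches the before picture: all four bars are back at their original rows and both modules are flat. Handing in.

```bash
python3 -c "
from h import *
st(); print(workorder.close_job())"
```

```text
t 55.95 p [ 462.6 -226.1  192. ] rpy [ 2.25   1.568 -0.862] F [0.7 0.9 0.2] w 0.3
the job is handed in; nothing more can be done
None
```

I hung both tested modules on the cooling rack and loaded both new modules into the stand with all four levers in. I handed the job in at about 56 s of the 210 s; it gave no verdict.

- **Tested modules:** I swung all four ejector levers out to their stops. Module_b hangs on peg 3 and module_a on peg 2. Each was slid down its peg until it pressed on the sheet with 18 N or more, and the later pictures still showed both hanging there. I planned peg 1 for module_a, but one wrist joint came close to its limit there, so I used peg 2.
- **New modules:** module_c is in socket 1 and module_d in socket 2, fins up.
- **Last check on the stand:** the final pictures match the first ones for all four bars and both modules, to within about 1 pixel, or 2.5 mm.

**What did not quite fit:**
- **Levers:** all four stopped about 3 mm short of where I calculated the fully-in position to be. That would be up to 0.07 rad if it is real, still inside the 0.12 limit. The pictures show no such gap.
- **Near lever of socket 1:** it caught briefly on the way in, at about 45 N, and then went through.
- **Module_b:** it lies about 4 mm lower on its peg than module_a does, which is within the eye's play. I did not measure either eye's distance from its peg root directly.
- **Disturbances:** I saw no knock to the bench modules and no loosening of the grip.

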